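# Clamp the feed hopper of the laboratory grain mill with the large hex key

### The job

The grain mill's feed hopper has been put back after cleaning, but its clamp is still slack. Take the large hex key out of the tool stand, feel it into the recessed socket of the clamp screw and turn the screw clockwise until it is fully home, taking a fresh grip on the key whenever the wrist runs out of turn. Then put the key back upright in its place in the stand, and leave the other tools and the things on the bench alone.

Things in the scene. Friction and masses are not known exactly. Their poses are not given: they have to be found in the camera images.
- key_grip (a point): Large hex key, the biggest of the three tools upright in the stand, 140 mm tall, 0.16 kg: middle of its black handle, an eight-sided bar 36 mm across flats, 66 mm long. The point is on the key's axis, 107 mm above its tip, 37 mm above the underside of its collar (see key_collar). z up along the key. One pair of handle flats faces along x, the others every 45 degrees.
- key_collar (a point): Underside of the large key's round collar (44 mm across, 4 mm thick), by which it hangs on the stand's plate; on its axis, 70 mm above its tip; axes as key_grip.
- key_tip (a point): Lower end of the large key's steel shank, on its axis; axes as key_grip. The shank is six-sided, 14 mm across flats (16.2 mm across corners), 70 mm long below the collar; its last 4 mm taper to 9 mm across flats. One pair of shank flats faces along x, the others every 60 degrees.
- socket (a point): Centre of the mouth of the hex socket in the clamp screw's dark steel head; z up. The socket is 15 mm across flats, 12 mm deep, with a flat floor; one pair of its flats faces along x, the others every 60 degrees (the axes turn with the screw). In it the key stands upright by itself and has about 8 degrees of free turn either way.
- boss_top (a point): Centre of the top of the clamp's round aluminium boss, 46 mm across, on the screw's axis. A counterbore 26 mm wide and 10 mm deep leads down from here to the mouth of the socket. 125 mm above the bench when the screw is home, 1 mm more per rad that it is short of home.
- screw (a joint): Turn of the clamp screw in rad: grows as it is turned clockwise seen from above (in), 0 at the slack end, 4.4 when fully home at its hard stop. It starts 2.0 to 3.8 rad short of home, turns against a steady friction of about 0.12 N m and stays where it is left.
- mill: Cream grain mill, fixed: 220 mm (x) by 340 mm (y), deck 95 mm above the bench; origin under the centre of its base. Screw axis at x 50, y -120 mm. Aluminium feed hopper at x 0, y -30 mm, its 116 mm wide rim 65 mm above the deck. Brown motor housing at the +y end, 78 mm above the deck.
- stand: Tool stand of bent sheet steel, 244 x 62 mm, fixed to the bench: a level plate, its top 80 mm above the bench, with three round holes of 22 mm diameter, 65 mm apart, in a row along x. Origin under its centre on the bench, z up. Each tool hangs by its collar on the plate, shank through the hole.
- hole0 (a point): Centre of the stand's first hole (-x end), at the level of the plate's top; axes as the stand. Which tool stands in which hole varies.
- hole1 (a point): Centre of the stand's middle hole, at the level of the plate's top.
- hole2 (a point): Centre of the stand's third hole (+x end), at the level of the plate's top.
- small_key_grip (a point): A smaller hex key in the stand (19 mm eight-sided handle, 8 mm shank, 108 mm tall; handle's top 48 mm above the plate): leave it alone. The point is at the middle of its handle, 24 mm above the plate.
- screwdriver_grip (a point): A screwdriver in the stand (24 mm round black handle, top 52 mm above the plate): leave it alone. The point is in its handle, 24 mm above the plate.
- magnifier: Hand magnifier lying on the bench: 80 mm round head, handle along its -x, 140 mm from the head's centre; origin under the head's centre. Leave it alone.
- pan: Black sample pan on the bench, 80 x 120 x 22 mm, origin under its centre. Leave it alone.
Not all that is in view belongs to the job. Leave any red or white look-alike of the part that bears key_grip alone.

How it is judged:
On the way, in this order (a step that is already met when the one before it is completed fails the run):
1. the large hex key is in the socket of the clamp screw, at least 7 mm deep (horizontal distance between key_tip and socket below 0.004 m and z of key_tip in the frame of socket below -0.007 m), for 0.1 s.
2. the screw is turned home with the key in its socket (value of joint screw above 4.25 rad and z of key_tip in the frame of socket below -0.005 m and horizontal distance between key_tip and socket below 0.005 m), for 0.1 s.
At the end, for the whole second after the job is handed in: The clamp screw is within 0.15 rad of its stop (joint above 4.25), and the large hex key stands upright (within 0.1 rad) in a hole of the stand, collar down on the plate (within 4 mm), released (value of joint screw above 4.25 rad and (horizontal distance between key_tip and hole0 below 0.01 m or horizontal distance between key_tip and hole1 below 0.01 m or horizontal distance between key_tip and hole2 below 0.01 m) and z of key_tip in the frame of stand below 0.014 m and angle between key_grip's own z axis and vertical below 0.1 rad); the robot touches nothing.
It fails at once if another tool in the stand is moved more than 25 mm (distance of any of small_key_grip, screwdriver_grip from where it was at the start of the episode above 0.025 m).
It fails at once if the magnifier or the pan is moved more than 30 mm (distance of any of magnifier, pan from where it was at the start of the episode above 0.03 m).
It also fails if it takes over 64 s, if anything falls off the work surface, if the arm or the gripper's body presses on something with over 40 N, if the wrist force passes 120 N, or if a joint passes its speed limit or range.

### The arm

A 7-joint arm with a two-finger parallel gripper is mounted at the origin on the work surface. World frame = base frame: x ahead of the robot, y to its left, z up, the work surface at z = 0. Lengths are in m, angles in rad, forces in N, time in s.
With the tool pointing down it reaches from about 0.425 to 0.925 m from the base axis. Payload 6.8 kg.
Tool frame: the origin (TCP) lies midway between the tips of the shut fingers; the grasp point (between the pads) lies 19 mm behind it; y points along the fingers, z is the direction in which the jaws open and shut, and the axes are right-handed (so a half turn about y gives the same grasp; the last joint's range is limited). The gripper opens to 85 mm and grips with 20 to 120 N. Pads are 22 mm wide; open, the fingers measure 114 mm over their backs; the gripper's body (76 mm by 85 mm) begins 54 mm behind the grasp point. The pads swing forward as they close: fully open they stand 13 mm farther back than shut.
Start: joints at [-1.225, 0.477, 0.022, 1.555, -0.011, 1.109, -0.083], TCP at [0.296, 0.607, 0.231] pointing down, gripper open.
Joint ranges: [-2.96, 2.96], [-0.34, 2.1], [-1.41, 1.46], [0.24, 2.44], [-1.37, 4.51], [0.17, 1.92], [-2.96, 2.96]. Speed limits (rad/s): [2.39, 2.39, 3.14, 3.14, 3.14, 3.14, 3.14].

### API

Orientations are given as a unit quaternion [w, x, y, z].
In Python, from station import bot gives the robot as it stands. The module is installed in compiled form; this text tells all that it offers.
- The arm moves only by the shell command python3 -m crank 'ROWS' [FORCE]. ROWS is JSON, a list of rows, each an object with "linear": the shift along the tool's x, y, z in m, a list of three; "dr": the turn, a rotation vector about the tool's x, y, z in degrees, a list of three; "hand": the gripper command: -1 is shut, 1 is fully open, values between are in proportion. A call has 1 to 10 rows; each row is the pose to reach, as a shift and turn from the pose commanded when the call began, along the tool's axes at that moment; what a row does not reach only later rows make up. A row lasts 1/12 s, in which the tool goes at most 41.7 mm and 7.16 degrees, less where a joint would pass 70% of its speed; a pose out of reach is approached as far as the arm can. A call with a gripper value outside its range is refused whole. The fingers move at their own pace and stop on an object; FORCE is the grip in N (left out, the last holds). Time passes only in rows, so rows that repeat a pose let the fingers close. It gives the time, the measured TCP pose, the force and the opening at its end, in the units of the state.
- bot.get_obs(): the state, without advancing time (a new reading comes with each control period).
- bot.read_camera(name): name is "side" or "top"; returns the picture (480x640x3 uint8, blue, green, red); there is no depth.
- bot.camera_params(name): a dict with "K" (3x3 intrinsics, pixels), "R" (3x3) and "t" (3): a world point X has camera coordinates R X + t. Camera axes: x right, y down, z forward; pixel columns grow to the right and rows downward; lengths in m; the calibration is good to about 2 mm. A picture is of the moment at which its call begins. camera_params takes no time and is no camera call.
- bot.hand_in(): hands the job in, once; it reports no verdict.
Trained networks look in the newest picture that a camera, given by its name, has taken for a name from the list of things; names that differ only in an ending like _2 or _b are one class to them, and where a whole thing is asked for, a point or a joint stands for the part that bears it (a point fixed in the world has none). Each returns a list of dicts, best first, with "score" (0 to 1); they miss things now and then, are a little off and sometimes report something else, mostly with a low value. They report only what shows in the picture. A call takes as long as a camera call. They do not tell look-alikes from the thing itself.
- bot.search_frame(camera, target): "extent" ([left, top, right, bottom] in pixels, round what is visible of it).
- bot.cut_out(camera, target): "pixels" (480x640 bool, what is visible of it) and "extent" ([left, top, right, bottom] in pixels, round what is visible of it).
- bot.place_of(camera, target): "xy" ([column, row] in pixels: a listed point, or the origin of a listed thing).
The state is a dict: "t": time; "q": joint angles; "joint_vel": joint speeds; "joint_torque": joint torques, N m; "eef_pos": TCP position; "tool_rot": TCP orientation; "contact_force": force on the tool from outside, world axes, zero at the start; "torque": the same for the moment, N m; "gripper_width": opening from 0.0 (shut) to 1.0 (fully open).
Only numpy, scipy, OpenCV 4.12 (cv2) and the standard library are available. Lean on these libraries where they do the work, as an engineer would, in place of code of your own. Each camera call takes 0.05 s, during which the arm holds its last target. There are 200 camera calls.

## Working session

There is one attempt and no reset: what is moved stays moved. The work goes in short steps, Python scripts to look and compute and a shell command to move; the robot and the scene stay as the last step left them, time stands still between calls to the robot, and variables do not carry over. Pictures are saved under pics/ and viewed, about 8 in all and at most 12, crops included, and the job is handed in when it is done.

```bash
mkdir -p pics; cat > h.py <<'E'
from station import bot
import numpy as np, cv2
from scipy.spatial.transform import Rotation as Rn
def ray(c,uv):
    p=bot.camera_params(c);K,R,t=[np.array(p[k]) for k in "KRt"]
    d=R.T@np.linalg.inv(K)@np.array([uv[0],uv[1],1.]);return -R.T@t,d/np.linalg.norm(d)
def atz(c,uv,z):
    o,d=ray(c,uv);return o+d*(z-o[2])/d[2]
def tri(a,b):
    A=0;y=0
    rs=[ray("side",a),ray("top",b)]
    for o,d in rs:
        M=np.eye(3)-np.outer(d,d);A=A+M;y=y+M@o
    x=np.linalg.solve(A,y)
    return x,[float(np.linalg.norm((np.eye(3)-np.outer(d,d))@(x-o))) for o,d in rs]
def proj(c,X):
    p=bot.camera_params(c);K,R,t=[np.array(p[k]) for k in "KRt"]
    v=K@(R@np.array(X)+t);return v[:2]/v[2]
E
python3 - <<'E'
from h import *
np.set_printoptions(precision=4,suppress=True)
for c in("side","top"):
    im=bot.read_camera(c);cv2.imwrite(f"pics/{c}0.png",im)
    p=bot.camera_params(c);print(c,-np.array(p["R"]).T@p["t"],p["K"][0][0])
    for n in["key_grip","key_collar","socket","boss_top","hole0","hole1","hole2","stand","mill","small_key_grip","screwdriver_grip","magnifier","pan"]:
        print(c,n,[(np.round(r["xy"],1).tolist(),round(r["score"],2)) for r in bot.place_of(c,n)[:3]])
o=bot.get_obs();print(o)
E
```

```text
side [ 0.4095 -0.7698  0.7577] 526.0635292334941
side key_grip [([310.6, 329.1], 0.81), ([313.0, 372.2], 0.74), ([313.9, 389.8], 0.66)]
side key_collar [([312.9, 342.6], 0.92), ([365.2, 404.4], 0.88), ([313.5, 402.9], 0.56)]
side socket [([298.7, 174.8], 0.38)]
side boss_top [([295.6, 170.1], 0.86)]
side hole0 [([313.0, 344.4], 0.81), ([271.1, 358.3], 0.75), ([353.5, 335.7], 0.62)]
side hole1 [([313.0, 344.4], 0.81), ([271.1, 358.3], 0.75), ([353.5, 335.7], 0.62)]
side hole2 [([313.0, 344.4], 0.81), ([271.1, 358.3], 0.75), ([353.5, 335.7], 0.62)]
side stand [([313.4, 372.9], 0.62)]
side mill [([266.7, 188.6], 0.82), ([316.7, 371.1], 0.59)]
side small_key_grip [([355.0, 324.3], 0.97)]
side screwdriver_grip [([271.6, 345.7], 0.93)]
side magnifier [([384.8, 202.7], 0.83)]
side pan [([433.5, 294.0], 0.75)]
top [ 0.3964 -0.0801  1.1441] 619.9846557299562
top key_grip [([454.4, 316.7], 0.88), ([517.7, 283.7], 0.73), ([506.9, 325.1], 0.65)]
top key_collar [([443.1, 316.3], 0.79), ([509.0, 288.7], 0.6), ([503.6, 328.0], 0.55)]
top socket [([216.0, 275.2], 0.67)]
top boss_top [([210.5, 276.2]
[... 370 characters left out ...]
([446.4, 317.1], 0.69), ([451.5, 278.5], 0.62)]
top screwdriver_grip [([455.4, 357.3], 0.85)]
top magnifier [([227.3, 188.5], 0.7)]
top pan [([371.8, 189.0], 0.67), ([449.8, 279.1], 0.64)]
{'t': 1.4, 'q': array([-1.2251,  0.477 ,  0.0224,  1.5554, -0.0115,  1.1093, -0.0831]), 'joint_vel': array([ 0.0011, -0.    ,  0.0007,  0.0005,  0.    , -0.0015, -0.0009]), 'joint_torque': array([  0.0002, -59.6318,   1.6065, -28.1533,   0.0125,   0.0017,
         0.    ]), 'eef_pos': array([0.2959, 0.6067, 0.2313]), 'tool_rot': array([-0.689 ,  0.689 , -0.1591,  0.1591]), 'contact_force': array([-0.0131, -0.04  , -0.1588]), 'torque': array([ 0.0128, -0.0129,  0.069 ]), 'gripper_width': 1.0029691336184423}
```

View pics/side0.png

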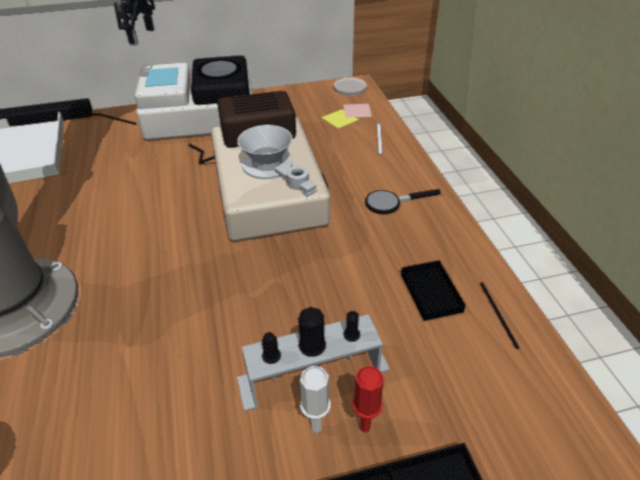

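View pics/top0.png

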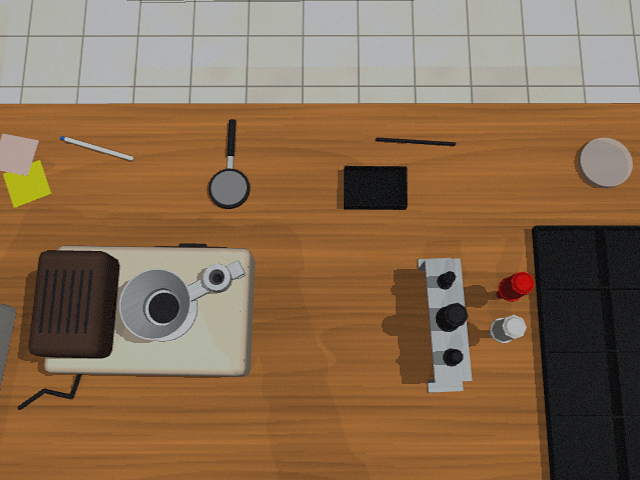

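Candidates for key_grip: black handle in the middle of the stand (side 311,329 / top 452,317), a white look-alike (side 314,385 / top 508,328) and a red one (side 369,390 / top 516,286). The small black tools are at top (447,279) and (453,357). I choose the big black one in the middle hole and check it in a crop.

```bash
python3 - <<'E'
from h import *
np.set_printoptions(precision=4,suppress=True)
s=cv2.imread("pics/side0.png");t=cv2.imread("pics/top0.png")
def cr(im,x,y,w,h): return cv2.resize(im[y:y+h,x:x+w],(400,300),interpolation=cv2.INTER_CUBIC)
cv2.imwrite("pics/c0.png",np.vstack([np.hstack([cr(s,260,290,120,90),cr(s,260,145,80,60)]),np.hstack([cr(t,400,270,120,90),cr(t,180,245,80,60)])]))
print("grip",tri((310.6,329.1),(454.4,316.7)))
print("collar",tri((312.9,342.6),(448,316.5)))
print("boss",tri((295.6,170.1),(212,277)))
for nm,uv in [("h0",(451.9,359.8)),("h1",(447.9,316.2)),("h2",(440.7,284.1))]: print(nm,atz("top",uv,.08))
for nm,uv in [("h1",(313,344.4)),("h0",(271.1,358.3)),("h2",(353.5,335.7))]: print(nm,atz("side",uv,.08))
for n in ["key_grip","stand","mill","boss_top"]:
  for c in("side","top"):
    for r in bot.cut_out(c,n)[:1]:
        m=r["pixels"].astype(np.uint8);M=cv2.moments(m,True)
        k=max(cv2.findContours(m,0,2)[0],key=cv2.contourArea)
        print(n,c,np.round(r["extent"],1),M["m10"]/M["m00"],M["m01"]/M["m00"],cv2.minAreaRect(k))
E
```

```text
grip (array([ 0.5075, -0.292 ,  0.124 ]), [0.0007781477602992004, 0.0007781477602994182])
collar (array([ 0.5114, -0.289 ,  0.0854]), [0.0014199692292783297, 0.001419969229278202])
boss (array([0.5727, 0.1088, 0.1273]), [0.001036362687582233, 0.0010363626875823124])
h0 [ 0.4403 -0.2937  0.08  ]
h1 [ 0.514  -0.2901  0.08  ]
h2 [ 0.5697 -0.28    0.08  ]
h1 [ 0.5102 -0.2886  0.08  ]
h0 [ 0.4425 -0.2967  0.08  ]
h2 [ 0.5758 -0.2891  0.08  ]
key_grip side [297.7 309.6 326.3 358.1] 310.7010221465077 331.6047700170358 ((311.5, 331.5), (49.0, 27.0), 90.0)
key_grip top [497.4 270.6 536.2 304. ] 515.2904820766378 286.41285537700867 ((514.6000366210938, 286.70001220703125), (25.043960571289062, 39.80200958251953), 63.43495178222656)
stand side [236.3 315.2 387.4 411.1] 307.02849002849 355.4017094017094 ((307.7379150390625, 359.7554931640625), (62.84881591796875, 151.17788696289062), 73.87740325927734)
stand top [417.7 258.5 471.8 394.6] 445.89717948717947 325.2317948717949 ((445.2554931640625, 324.5194091796875), (134.65594482421875, 44.76400375366211), 85.46223449707031)
mill side [189.1  88.9 327.2 243.3] 265.5292408552485 167.62400357595172 ((259.0788269042969, 166.70315551757812), (156.42532348632812, 110.90978240966797), 67.42586517333984)
mill top [ 14.1 245.1 253.4 407.4] 142.98135288519157 311.54506679826574 ((135.78253173828125, 325.0977478027344), (161.4801025390625, 240.03750610351562), 88.42345428466797)
```

View pics/c0.png

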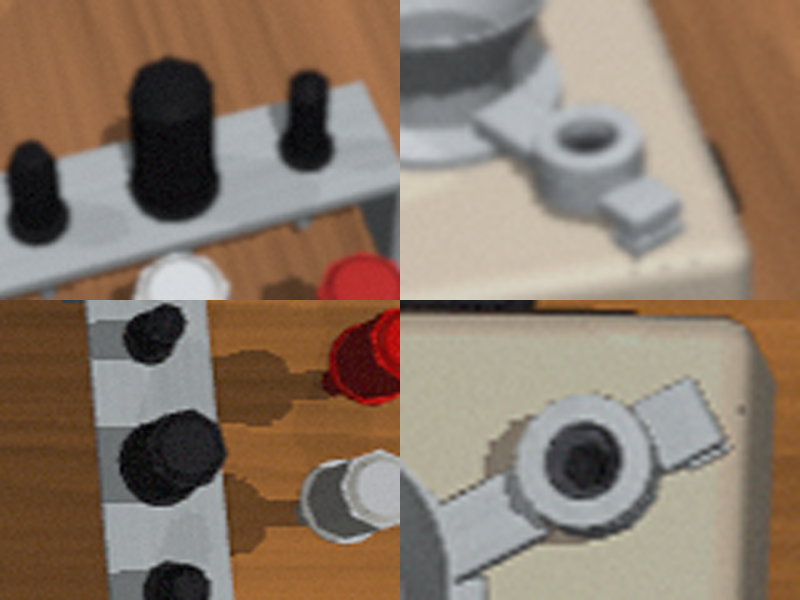

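```bash
cat >> h.py <<'E'
np.set_printoptions(precision=4,suppress=True)
def go(target,yaw=None):
    "shift (mm) along tool axes to world target, axes, yaw of jaw axis"
    o=bot.get_obs();w,x,y,z=o["tool_rot"];R=Rn.from_quat([x,y,z,w]).as_matrix()
    print("t",round(o["t"],2),"pos",o["eef_pos"],"q",o["q"],"F",o["contact_force"],"T",o["torque"],"w",o["gripper_width"])
    print("axes x",R[:,0],"y",R[:,1],"z",R[:,2],"jaw yaw",np.degrees(np.arctan2(R[1,2],R[0,2])))
    print("shift mm",1000*R.T@(np.array(target)-o["eef_pos"]))
E
python3 - <<'E'
from h import *
print("boss",tri((297.4,172.4),(216.6,277.8)))
for n,a,b in(("white",(314,402),(503.6,328)),("red",(366,404.4),(509,288.7))): print(n,tri(a,b))
print("keytop", tri((311,315),(456,316)))
go([.55,.1,.32]);go([.51,-.29,.30])
E
```

```text
boss (array([0.5732, 0.1012, 0.1262]), [0.0005679342441216796, 0.0005679342441217201])
white (array([ 0.491 , -0.3843,  0.0794]), [0.0028710124605113093, 0.002871012460511446])
red (array([ 0.562 , -0.4012,  0.0684]), [0.0014114843958281764, 0.0014114843958284939])
keytop (array([ 0.5076, -0.2888,  0.1525]), [0.0013060396484258973, 0.0013060396484257683])
t 1.8 pos [0.2959 0.6067 0.2313] q [-1.2251  0.477   0.0224  1.5554 -0.0115  1.1093 -0.0831] F [-0.1646  0.1206 -0.0762] T [ 0.034  -0.003   0.0273] w 0.9995639825382473
axes x [ 0.8988 -0.4384  0.    ] y [ 0.  0. -1.] z [0.4384 0.8988 0.    ] jaw yaw 63.99845683994564
shift mm [ 450.4874  -88.7055 -344.0245]
t 1.8 pos [0.2959 0.6067 0.2313] q [-1.2251  0.477   0.0224  1.5554 -0.0115  1.1093 -0.0831] F [-0.1646  0.1206 -0.0762] T [ 0.034  -0.003   0.0273] w 0.9995639825382473
axes x [ 0.8988 -0.4384  0.    ] y [ 0.  0. -1.] z [0.4384 0.8988 0.    ] jaw yaw 63.99845683994564
shift mm [ 585.5102  -68.7165 -712.086 ]
```

```bash
python3 -m crank '[{"linear":[0.45,-0.089,-0.344],"dr":[0,0,0],"hand":0.4},{"linear":[0.45,-0.089,-0.344],"dr":[0,0,0],"hand":0.4},{"linear":[0.45,-0.089,-0.344],"dr":[0,0,0],"hand":0.4},{"linear":[0.45,-0.089,-0.344],"dr":[0,0,0],"hand":0.4},{"linear":[0.45,-0.089,-0.344],"dr":[0,0,0],"hand":0.4},{"linear":[0.45,-0.089,-0.344],"dr":[0,0,0],"hand":0.4},{"linear":[0.45,-0.089,-0.344],"dr":[0,0,0],"hand":0.4},{"linear":[0.45,-0.089,-0.344],"dr":[0,0,0],"hand":0.4},{"linear":[0.45,-0.089,-0.344],"dr":[0,0,0],"hand":0.4},{"linear":[0.45,-0.089,-0.344],"dr":[0,0,0],"hand":0.4}]'; python3 -c "
from h import *
go([.51,-.29,.25])"
```

```text
t: 2.63
eef_pos: [0.4808, 0.2367, 0.2967]
tool_rot: [0.689, -0.689, 0.159, -0.159]
contact_force: [0.2, 0.3, 0.8]
gripper_width: 0.7
t 2.63 pos [0.4808 0.2367 0.2967] q [-0.7362  0.1855  0.1883  1.8188 -0.0383  1.14    0.582 ] F [0.1892 0.2988 0.7903] T [ 0.0727 -0.0325  0.0455] w 0.7001023940995771
axes x [ 0.8988 -0.4383  0.0001] y [ 0.0005  0.0006 -1.    ] z [0.4383 0.8988 0.0008] jaw yaw 64.00216070909963
shift mm [ 257.1643   46.3295 -460.6399]
```

```bash
python3 -m crank '[{"linear":[0.257,0.0,-0.46],"dr":[0,-30,0],"hand":0.4},{"linear":[0.257,0.0,-0.46],"dr":[0,-30,0],"hand":0.4},{"linear":[0.257,0.0,-0.46],"dr":[0,-30,0],"hand":0.4},{"linear":[0.257,0.0,-0.46],"dr":[0,-30,0],"hand":0.4},{"linear":[0.257,0.0,-0.46],"dr":[0,-30,0],"hand":0.4},{"linear":[0.257,0.0,-0.46],"dr":[0,-30,0],"hand":0.4},{"linear":[0.257,0.0,-0.46],"dr":[0,-30,0],"hand":0.4},{"linear":[0.257,0.0,-0.46],"dr":[0,-30,0],"hand":0.4},{"linear":[0.257,0.0,-0.46],"dr":[0,-30,0],"hand":0.4},{"linear":[0.257,0.0,-0.46],"dr":[0,-30,0],"hand":0.4}]'; python3 -c "
from h import *
go([.51,-.29,.23])"
```

```text
t: 3.47
eef_pos: [0.5025, -0.166, 0.2964]
tool_rot: [0.707, -0.707, -0.025, 0.024]
contact_force: [1.3, -0.2, 0.1]
gripper_width: 0.699
t 3.47 pos [ 0.5025 -0.166   0.2964] q [-0.1857  0.1779  0.4476  1.8469 -0.0851  1.1345  1.9325] F [ 1.2705 -0.1545  0.0742] T [ 0.0234 -0.0049 -0.0133] w 0.6986516152149082
axes x [0.9975 0.07   0.001 ] y [ 0.001   0.0002 -1.    ] z [-0.07    0.9975  0.0001] jaw yaw 94.01162720878645
shift mm [  -1.2947   66.3743 -124.2496]
```

```bash
python3 -m crank '[{"linear":[-0.001,0.04,-0.124],"dr":[0,0,0],"hand":0.4},{"linear":[-0.001,0.04,-0.124],"dr":[0,0,0],"hand":0.4},{"linear":[-0.001,0.06,-0.124],"dr":[0,0,0],"hand":0.4},{"linear":[-0.001,0.06,-0.124],"dr":[0,0,0],"hand":0.4},{"linear":[-0.001,0.06,-0.124],"dr":[0,0,0],"hand":0.4},{"linear":[-0.001,0.06,-0.124],"dr":[0,0,0],"hand":0.4}]'; python3 - <<'E'
from h import *
go([.51,-.29,.103])
for c in("side","top"):
    im=bot.read_camera(c);cv2.imwrite(f"pics/{c}1.png",im)
    for n in("key_grip","key_collar"): print(c,n,[(np.round(r["xy"],1).tolist(),round(r["score"],2)) for r in bot.place_of(c,n)[:3]])
s=cv2.imread("pics/side1.png");t=cv2.imread("pics/top1.png")
def cr(im,x,y,w,h): return cv2.resize(im[y:y+h,x:x+w],(400,300),interpolation=cv2.INTER_CUBIC)
cv2.imwrite("pics/c1.png",np.hstack([cr(s,230,240,160,120),cr(t,380,240,160,120)]))
E
```

```text
t: 3.97
eef_pos: [0.51, -0.288, 0.2355]
tool_rot: [0.707, -0.707, -0.024, 0.025]
contact_force: [-0.0, 1.5, 0.5]
gripper_width: 0.701
t 3.97 pos [ 0.51   -0.288   0.2355] q [ 0.0223  0.3509  0.4936  1.7958 -0.1894  1.0432  2.2255] F [-0.0055  1.5092  0.4744] T [ 0.0107  0.0225 -0.0186] w 0.7005184154134666
axes x [ 0.9977  0.0682 -0.0013] y [-0.0013  0.0004 -1.    ] z [-0.0682  0.9977  0.0005] jaw yaw 93.90826160666595
shift mm [ -0.0133 132.5238  -2.0792]
side key_grip [([313.4, 388.8], 0.88), ([369.8, 388.7], 0.82)]
side key_collar [([363.6, 406.3], 0.81), ([311.8, 342.5], 0.79), ([311.6, 330.8], 0.38)]
top key_grip [([451.0, 314.2], 0.9)]
top key_collar [([445.7, 316.8], 0.89), ([226.4, 187.3], 0.46)]
```

View pics/c1.png

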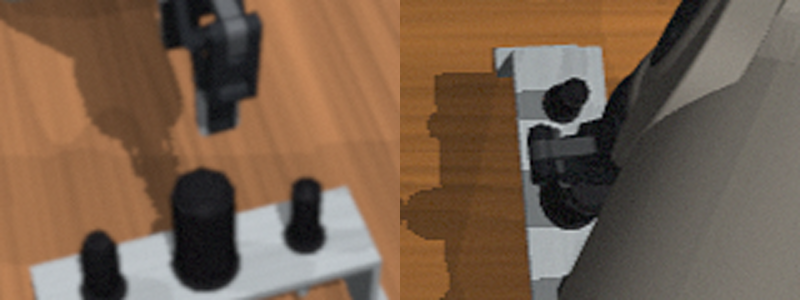

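```bash
python3 - <<'E'
from h import *
for y in(-.318,-.325,-.335): print(proj("side",[.512,y,.24]),proj("side",[.512,y,.248]))
for x in(.506,.510,.514): print(x,proj("side",[x,-.29,.15]),proj("side",[x,-.29,.08]),proj("top",[x,-.29,.15]),proj("top",[x,-.29,.08]))
E
```

```text
[316.7048 288.9429] [316.5831 284.8266]
[318.0088 292.8283] [317.8966 288.7122]
[319.9054 298.4788] [319.807  294.3638]
0.506 [309.302  317.1243] [310.6201 345.7202] [456.49   316.3525] [448.0618 320.8566]
0.51 [311.9573 316.5603] [313.1218 345.1628] [456.3754 313.8584] [447.9614 318.5191]
0.514 [314.6074 315.9973] [315.619  344.6063] [456.2609 311.3687] [447.8612 316.1854]
```

```bash
python3 -m crank '[{"linear":[0,0.04,-0.002],"dr":[0,0,0],"hand":0.4},{"linear":[0,0.08,-0.002],"dr":[0,0,0],"hand":0.4},{"linear":[0,0.11,-0.002],"dr":[0,0,0],"hand":0.4},{"linear":[0,0.131,-0.002],"dr":[0,0,0],"hand":0.4},{"linear":[0,0.131,-0.002],"dr":[0,0,0],"hand":0.4},{"linear":[0,0.131,-0.002],"dr":[0,0,0],"hand":0.4}]' && python3 -m crank '[{"linear":[0,0,0],"dr":[0,0,0],"hand":-0.3},{"linear":[0,0,0],"dr":[0,0,0],"hand":-1},{"linear":[0,0,0],"dr":[0,0,0],"hand":-1},{"linear":[0,0,0],"dr":[0,0,0],"hand":-1},{"linear":[0,0,0],"dr":[0,0,0],"hand":-1},{"linear":[0,0,0],"dr":[0,0,0],"hand":-1}]' 60; python3 -c "
from h import *
go([.51,-.29,.104])"
```

```text
t: 4.77
eef_pos: [0.5105, -0.2891, 0.1049]
tool_rot: [0.707, -0.706, -0.024, 0.025]
contact_force: [0.6, -0.9, 1.0]
gripper_width: 0.698
t: 5.27
eef_pos: [0.5122, -0.2903, 0.1074]
tool_rot: [-0.706, 0.707, 0.026, -0.023]
contact_force: [0.8, 1.3, 7.2]
gripper_width: 0.42
t 5.27 pos [ 0.5122 -0.2903  0.1074] q [ 0.0854  0.5108  0.4287  1.8988 -0.2918  0.7888  2.3133] F [0.7899 1.3314 7.1764] T [0.246  0.0975 0.043 ] w 0.42046939711102466
axes x [0.9975 0.0699 0.004 ] y [ 0.004 -0.001 -1.   ] z [-0.0699  0.9976 -0.0013] jaw yaw 94.00663068497775
shift mm [-2.2155  3.3477  0.4256]
```

```bash
python3 -m crank '[{"linear":[0,-0.03,0],"dr":[0,0,0],"hand":-1},{"linear":[0,-0.06,0],"dr":[0,0,0],"hand":-1},{"linear":[0,-0.1,0],"dr":[0,0,0],"hand":-1},{"linear":[0,-0.14,0],"dr":[0,0,0],"hand":-1},{"linear":[0,-0.18,0],"dr":[0,0,0],"hand":-1},{"linear":[0,-0.18,0],"dr":[0,0,0],"hand":-1}]'; python3 -c "
from h import *
go([.573,.101,.28])"
```

```text
t: 5.77
eef_pos: [0.5139, -0.2925, 0.2945]
tool_rot: [-0.705, 0.709, 0.029, -0.019]
contact_force: [1.2, -1.7, -1.5]
gripper_width: 0.426
t 5.77 pos [ 0.5139 -0.2925  0.2945] q [ 0.0025  0.2973  0.5187  1.7252 -0.1625  1.1464  2.207 ] F [ 1.2137 -1.6536 -1.4698] T [-0.1503 -0.1168 -0.0113] w 0.42639494937908834
axes x [0.9975 0.0688 0.0137] y [ 0.0141 -0.0051 -0.9999] z [-0.0687  0.9976 -0.0061] jaw yaw 93.94154675517963
shift mm [ 85.8052  13.2665 388.5908]
```

```bash
python3 -m crank '[{"linear":[0.086,0.013,0.389],"dr":[0,-50,0],"hand":-1},{"linear":[0.086,0.013,0.389],"dr":[0,-50,0],"hand":-1},{"linear":[0.086,0.013,0.389],"dr":[0,-50,0],"hand":-1},{"linear":[0.086,0.013,0.389],"dr":[0,-50,0],"hand":-1},{"linear":[0.086,0.013,0.389],"dr":[0,-50,0],"hand":-1},{"linear":[0.086,0.013,0.389],"dr":[0,-50,0],"hand":-1},{"linear":[0.086,0.013,0.389],"dr":[0,-50,0],"hand":-1},{"linear":[0.086,0.013,0.389],"dr":[0,-50,0],"hand":-1},{"linear":[0.086,0.013,0.389],"dr":[0,-50,0],"hand":-1},{"linear":[0.086,0.013,0.389],"dr":[0,-50,0],"hand":-1}]';python3 - <<'E'
from h import *
go([.573,.101,.28])
for c in("side","top"):
    im=bot.read_camera(c);cv2.imwrite(f"pics/{c}2.png",im)
    for n in("key_grip","key_collar","key_tip","boss_top"): print(c,n,[(np.round(r["xy"],1).tolist(),round(r["score"],2)) for r in bot.place_of(c,n)[:3]])
s=cv2.imread("pics/side2.png");t=cv2.imread("pics/top2.png")
def cr(im,x,y,w,h): return cv2.resize(im[y:y+h,x:x+w],(400,300),interpolation=cv2.INTER_CUBIC)
cv2.imwrite("pics/c2.png",np.hstack([cr(s,250,95,120,90),cr(t,160,230,120,90)]))
E
```

```text
t: 6.6
eef_pos: [0.5691, 0.1103, 0.2724]
tool_rot: [0.63, -0.628, -0.323, 0.322]
contact_force: [0.4, 0.8, -1.6]
gripper_width: 0.422
t 6.6 pos [0.5691 0.1103 0.2724] q [-0.4376  0.2822  0.1732  1.7526 -0.0563  1.1096  2.2724] F [ 0.3937  0.8189 -1.5732] T [-0.0186 -0.0011  0.0189] w 0.4215272550815834
axes x [0.5835 0.8121 0.0029] y [ 0.0011  0.0028 -1.    ] z [-0.8121  0.5835  0.0007] jaw yaw 144.301853204692
shift mm [-5.2792 -7.5933 -8.6381]
side key_grip [([370.2, 391.1], 0.64), ([289.4, 105.8], 0.57), ([311.8, 387.0], 0.55)]
side key_collar [([288.6, 118.3], 0.85), ([267.4, 190.4], 0.7), ([313.9, 405.8], 0.6)]
side key_tip [([294.4, 151.3], 0.97), ([316.5, 429.5], 0.9), ([365.0, 428.9], 0.78)]
side boss_top [([296.0, 170.7], 0.66), ([296.3, 172.0], 0.45)]
top key_grip [([506.0, 330.7], 0.76), ([197.7, 262.9], 0.58), ([514.2, 284.1], 0.57)]
top key_collar [([199.9, 266.4], 0.85), ([197.2, 262.0], 0.69), ([509.4, 286.5], 0.65)]
top key_tip [([214.2, 274.1], 0.98), ([492.5, 334.5], 0.66), ([499.4, 293.4], 0.64)]
top boss_top [([215.0, 276.8], 0.72)]
```

View pics/c2.png

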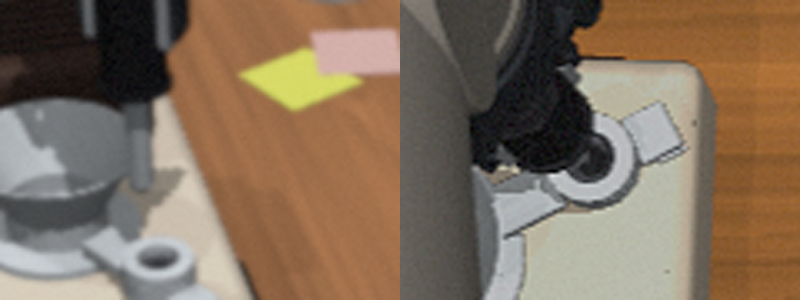

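```bash
python3 - <<'E'
from h import *
print("tip",tri((294.2,151.3),(214.2,274.1)))
print("collar",tri((288.6,118.3),(199.9,266.4)))
for a,b in(((297.4,172.4),(216.6,277.8)),((296.2,171.3),(215,276.8))): print("boss",tri(a,b))
# model check: project expected features for a tip under TCP
p=np.array([.5691,.1103])
for z in(.178,.248): print(proj("side",[*p,z]),proj("top",[*p,z]))
# refine boss by image circle fit on the top picture before arm came
t=cv2.imread("pics/top0.png");g=cv2.cvtColor(t,6)
c=g[262:294,200:234];b=cv2.resize(c,None,fx=10,fy=10,interpolation=cv2.INTER_CUBIC)
m=(b<90).astype(np.uint8);
n,l,s,ce=cv2.connectedComponentsWithStats(m)
for i in range(1,n):
    if s[i,4]>2000: print(s[i],(ce[i]-4.5)/10+[200,262])
E
```

```text
tip (array([0.5687, 0.0953, 0.1822]), [0.00015272859953277068, 0.00015272859953280744])
collar (array([0.5654, 0.1041, 0.2517]), [0.0023775145369831635, 0.002377514536983188])
boss (array([0.5732, 0.1012, 0.1262]), [0.0005679342441216796, 0.0005679342441217201])
boss (array([0.5729, 0.1037, 0.1278]), [0.0010813747941454952, 0.0010813747941454727])
[292.98  148.983] [205.1717 274.4032]
[291.1443 117.8497] [196.1671 266.0225]
[   93    75   150   154 17861] [216.2528 276.7275]
[  78  253  199   55 3758] [218.1854 290.0444]
```

```bash
python3 - <<'E'
from h import *
s=cv2.imread("pics/side2.png");t=cv2.imread("pics/top2.png")
def cr(im,x,y,w,h): return cv2.resize(im[y:y+h,x:x+w],(400,500),interpolation=cv2.INTER_CUBIC)
cv2.imwrite("pics/c3.png",np.hstack([cr(s,270,85,64,80),cr(t,180,240,64,80)]))
E
```

```text
(no output)
```

View pics/c3.png

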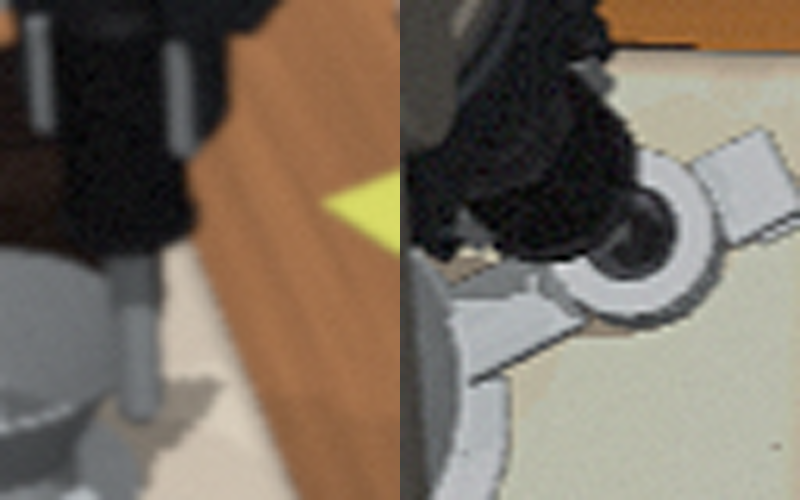

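```bash
python3 - <<'E'
from h import *
go([.573,.101,.28]);P=bot.get_obs()["eef_pos"]
bot.read_camera("side");bot.read_camera("top")
k={}
for n in("key_tip","key_collar","boss_top"):
  for c in("side","top"):
    L=[r for r in bot.place_of(c,n) if np.hypot(*(np.array(r["xy"])-((295,150) if c=="side" else(210,272))))<45]
    k[n,c]=L[0]["xy"] if L else None;print(n,c,[(r["xy"],r["score"]) for r in L])
  print(n,tri(k[n,"side"],k[n,"top"]))
print(proj("side",P-[0,0,.097]),proj("top",P-[0,0,.097]),proj("side",P-[0,0,.027]),proj("top",P-[0,0,.027]))
E
```

```text
t 7.1 pos [0.5694 0.103  0.2722] q [-0.4314  0.2813  0.179   1.7546 -0.055   1.1102  2.2762] F [-0.5854  0.3688 -2.5599] T [0.0059 0.074  0.015 ] w 0.42510693457613596
axes x [0.5896 0.8077 0.0001] y [ 0.0004 -0.0001 -1.    ] z [-0.8077  0.5896 -0.0004] jaw yaw 143.8742094315725
shift mm [ 0.5608 -7.7687 -4.0925]
key_tip side [([296.3, 150.9], 0.81)]
key_tip top [([214.3, 275.8], 0.7)]
key_tip (array([0.5694, 0.0948, 0.1823]), [0.003276948105010939, 0.0032769481050111894])
key_collar side [([294.2, 121.5], 0.7)]
key_collar top [([201.1, 265.5], 0.65)]
key_collar (array([0.5722, 0.1041, 0.2428]), [0.0012733933845130911, 0.0012733933845130918])
boss_top side [([296.5, 170.0], 0.7)]
boss_top top [([213.1, 277.3], 0.75)]
boss_top (array([0.5731, 0.1066, 0.1286]), [7.139999910278656e-05, 7.13999991025291e-05])
[293.9565 152.1067] [210.1347 274.5466] [292.1605 121.0149] [201.5275 266.2017]
```

```bash
python3 -m crank '[{"linear":[0.001,0.02,-0.004],"dr":[0,0,0],"hand":-1},{"linear":[0.001,0.037,-0.004],"dr":[0,0,0],"hand":-1},{"linear":[0.001,0.037,-0.004],"dr":[0,0,0],"hand":-1},{"linear":[0.001,0.037,-0.004],"dr":[0,0,0],"hand":-1},{"linear":[0.001,0.037,-0.004],"dr":[0,0,0],"hand":-1}]';python3 - <<'E'
from h import *
print(atz("top",(216.6,277.8),.128),atz("top",(216.25,276.7),.128),atz("side",(297.4,172.4),.128))
for c in("side","top"): cv2.imwrite(f"pics/{c}4.png",bot.read_camera(c))
go([.573,.1015,.235]);P=bot.get_obs()["eef_pos"]
s=cv2.imread("pics/side4.png");t=cv2.imread("pics/top4.png")
def cr(im,x,y,w,h): return cv2.resize(im[y:y+h,x:x+w],(400,500),interpolation=cv2.INTER_CUBIC)
a=cr(s,270,115,64,80);b=cr(t,180,240,64,80)
def dot(im,c,X,x,y):
    q=((proj(c,X)-[x,y]+.5)*6.25).astype(int);print(c,q);cv2.circle(im,tuple(int(v) for v in q),3,(0,0,255),1)
for dz in(.097,.027):
    dot(a,"side",P-[0,0,dz],270,115);dot(b,"top",P-[0,0,dz],180,240)
cv2.imwrite("pics/c4.png",np.hstack([a,b]))
E
```

```text
t: 7.92
eef_pos: [0.5735, 0.103, 0.2358]
tool_rot: [-0.63, 0.63, 0.321, -0.321]
contact_force: [1.3, 0.2, -1.7]
gripper_width: 0.424
[0.5723 0.1009 0.128 ] [0.5742 0.1016 0.128 ] [0.5733 0.0988 0.128 ]
t 8.02 pos [0.5738 0.103  0.2363] q [-0.424   0.3207  0.1749  1.7876 -0.0639  1.0367  2.288 ] F [-0.0533  0.0088 -2.2032] T [-0.0335  0.0033 -0.0126] w 0.4231446249915487
axes x [0.5878 0.809  0.0017] y [ 0.002   0.0006 -1.    ] z [-0.809   0.5878 -0.0012] jaw yaw 144.00203514331602
shift mm [-1.7107  1.2506 -0.2156]
side [171 326]
top [216 226]
side [161 140]
top [166 176]
```

View pics/c4.png

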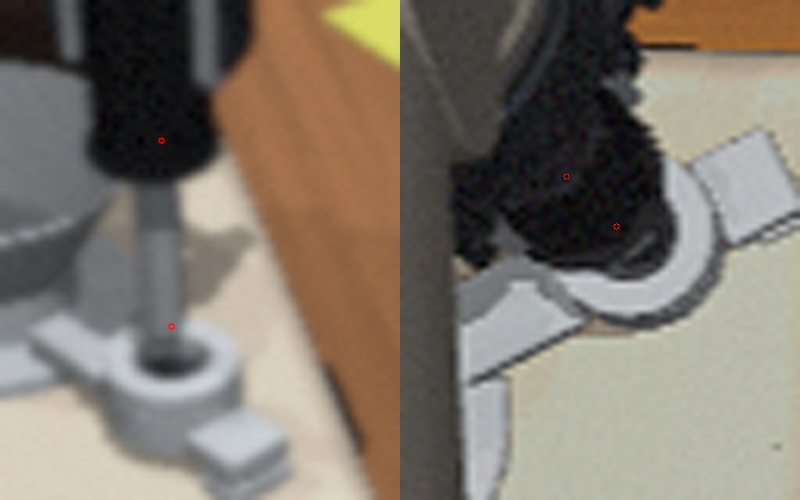

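```bash
python3 -m crank '[{"linear":[0.002,0.006,-0.001],"dr":[0,0,0],"hand":-1},{"linear":[0.002,0.012,-0.001],"dr":[0,0,0],"hand":-1},{"linear":[0.002,0.012,-0.001],"dr":[0,0,0],"hand":-1},{"linear":[0.002,0.012,-0.001],"dr":[0,0,0],"hand":-1}]' | egrep 'pos|force'; python3 -m crank '[{"linear":[0,0.004,0],"dr":[0,0,0],"hand":-1},{"linear":[0,0.004,0],"dr":[0,0,0],"hand":-1},{"linear":[0,0.004,0],"dr":[0,0,0],"hand":-1}]' | egrep 'pos|force';python3 -m crank '[{"linear":[0,0.003,0],"dr":[0,0,0],"hand":-1},{"linear":[0,0.003,0],"dr":[0,0,0],"hand":-1},{"linear":[0,0.003,0],"dr":[0,0,0],"hand":-1}]' | egrep 'pos|force'; python3 -c "
from h import *
go([.573,.1015,.235])"
```

```text
eef_pos: [0.5747, 0.1038, 0.2224]
contact_force: [0.1, 0.4, -1.7]
eef_pos: [0.575, 0.1038, 0.2188]
contact_force: [-0.4, -0.2, -2.5]
eef_pos: [0.575, 0.1038, 0.2158]
contact_force: [-0.3, 0.1, -2.1]
t 8.85 pos [0.575  0.1038 0.2158] q [-0.4213  0.3447  0.1719  1.8044 -0.0688  0.9986  2.2913] F [-0.2978  0.0873 -2.0789] T [-0.0044  0.0219  0.0103] w 0.4187511592515139
axes x [ 0.5878  0.809  -0.0003] y [-0.0003 -0.0001 -1.    ] z [-0.809   0.5878  0.0002] jaw yaw 143.99831931332554
shift mm [ -3.0084 -19.1852   0.2637]
```

```bash
for i in 1; do python3 -m crank '[{"linear":[0,0.002,0],"dr":[0,0,0],"hand":-1},{"linear":[0,0.002,0],"dr":[0,0,0],"hand":-1}]' | egrep 'pos|force';python3 -m crank '[{"linear":[0,0.002,0],"dr":[0,0,0],"hand":-1},{"linear":[0,0.002,0],"dr":[0,0,0],"hand":-1}]' | egrep 'pos|force';  python3 -m crank '[{"linear":[0,0.002,0],"dr":[0,0,0],"hand":-1},{"linear":[0,0.002,0],"dr":[0,0,0],"hand":-1}]' | egrep 'pos|force'; done; python3 -c "
from h import *
go([.573,.1015,.235])"
```

```text
eef_pos: [0.575, 0.1038, 0.2137]
contact_force: [-0.2, 0.6, -2.1]
eef_pos: [0.5754, 0.1041, 0.212]
contact_force: [0.7, 0.1, -1.7]
eef_pos: [0.5754, 0.1042, 0.21]
contact_force: [1.2, 1.0, -2.0]
t 9.35 pos [0.5754 0.1042 0.21  ] q [-0.4204  0.3509  0.1707  1.81   -0.0705  0.9855  2.2925] F [ 1.1831  0.9741 -2.0091] T [ 0.4384 -0.3856  0.0267] w 0.4262825900340343
axes x [0.5876 0.8092 0.001 ] y [ 0.0009  0.0006 -1.    ] z [-0.8092  0.5876 -0.0004] jaw yaw 144.01410213862076
shift mm [ -3.6052 -24.9858   0.3577]
```

```bash
python3 -m crank '[{"linear":[0.0015,0,0],"dr":[0,0,0],"hand":-1},{"linear":[0.0015,0,0],"dr":[0,0,0],"hand":-1},{"linear":[0.0015,0,0],"dr":[0,0,0],"hand":-1}]' | egrep 'pos|force'; python3 -c "
from h import *
print(bot.get_obs()['torque'])"; python3 -m crank '[{"linear":[0,0.002,0],"dr":[0,0,0],"hand":-1},{"linear":[0,0.002,0],"dr":[0,0,0],"hand":-1}]' | egrep 'pos|force';  python3 -c "
from h import *
go([.573,.1015,.235])"
```

```text
eef_pos: [0.5759, 0.1048, 0.21]
contact_force: [0.8, -0.9, 0.1]
[-0.0563 -0.0784 -0.0069]
eef_pos: [0.576, 0.1048, 0.208]
contact_force: [0.4, 0.1, 1.0]
t 9.77 pos [0.576  0.1048 0.208 ] q [-0.421   0.3546  0.1706  1.8097 -0.0707  0.9831  2.2914] F [0.3751 0.1442 0.9837] T [-0.0794 -0.0126 -0.0635] w 0.42071453655046726
axes x [ 0.588   0.8089 -0.0001] y [ 0.0001 -0.0001 -1.    ] z [-0.8089  0.588  -0.0002] jaw yaw 143.98601426541694
shift mm [ -4.4543 -26.9692   0.4886]
```

```bash
python3 -m crank '[{"linear":[0,0.002,0],"dr":[0,0,0],"hand":-1},{"linear":[0,0.002,0],"dr":[0,0,0],"hand":-1}]' | egrep 'pos|force';  python3 -c "
from h import *
go([.573,.1015,.235])"
```

```text
eef_pos: [0.5762, 0.1049, 0.2063]
contact_force: [0.1, -0.2, 3.1]
t 9.93 pos [0.5762 0.1049 0.2063] q [-0.4208  0.3565  0.1702  1.8113 -0.0713  0.9792  2.2917] F [ 0.0505 -0.1597  3.1057] T [-0.1353  0.2892 -0.015 ] w 0.4235053579386597
axes x [0.588  0.8089 0.0004] y [ 0.0005  0.0001 -1.    ] z [-0.8089  0.588  -0.0003] jaw yaw 143.98802127011197
shift mm [ -4.6372 -28.681    0.5237]
```

```bash
python3 -m crank '[{"linear":[0,0.002,0],"dr":[0,0,0],"hand":-1},{"linear":[0,0.002,0],"dr":[0,0,0],"hand":-1}]' | egrep 'pos|force'; python3 -m crank '[{"linear":[0,0.0,0],"dr":[0,5,0],"hand":-1},{"linear":[0,0.0,0],"dr":[0,10,0],"hand":-1},{"linear":[0,0,0],"dr":[0,10,0],"hand":-1}]' | egrep 'pos|force'; python3 -c "
from h import *
go([.573,.1015,.235])"
```

```text
eef_pos: [0.5763, 0.105, 0.2047]
contact_force: [-0.5, -0.1, 6.6]
eef_pos: [0.5761, 0.1047, 0.204]
contact_force: [-0.8, -0.5, 1.6]
t 10.35 pos [0.5761 0.1047 0.204 ] q [-0.4488  0.3603  0.2062  1.8156 -0.0868  0.9742  2.1288] F [-0.7813 -0.515   1.5892] T [-0.2748 -0.1106  0.0247] w 0.4226196125586195
axes x [0.7216 0.6923 0.    ] y [ 0.0004 -0.0004 -1.    ] z [-0.6923  0.7216 -0.0006] jaw yaw 133.81252770275103
shift mm [ -4.4881 -31.032   -0.1776]
```

```bash
cat > s.py <<'E'
from h import *
o=bot.get_obs();w,x,y,z=o["tool_rot"];R=Rn.from_quat([x,y,z,w]).as_matrix()
print("t %.2f"%o["t"],"pos",o["eef_pos"],"F",o["contact_force"],"T",o["torque"],"q7 %.2f yaw %.1f w %.3f"%(o["q"][6],np.degrees(np.arctan2(R[1,2],R[0,2])),o["gripper_width"]))
E
python3 -m crank '[{"linear":[0,0.002,0],"dr":[0,0,0],"hand":-1},{"linear":[0,0.002,0],"dr":[0,0,0],"hand":-1}]' >/dev/null; python3 s.py; python3 -m crank '[{"linear":[0,0.0,0],"dr":[0,5,0],"hand":-1},{"linear":[0,0.0,0],"dr":[0,10,0],"hand":-1},{"linear":[0,0,0],"dr":[0,10,0],"hand":-1}]' >/dev/null; python3 s.py;  python3 -m crank '[{"linear":[0,0.002,0],"dr":[0,0,0],"hand":-1},{"linear":[0,0.002,0],"dr":[0,0,0],"hand":-1}]' >/dev/null; python3 s.py
```

```text
t 10.52 pos [0.5769 0.1051 0.2037] F [-2.2118 -1.2342 12.833 ] T [-0.4287  0.8349  0.014 ] q7 2.14 yaw 134.2 w 0.422
t 10.77 pos [0.5771 0.1048 0.2037] F [-0.6164 -1.3425 11.835 ] T [-0.5002  0.5173  0.0059] q7 1.97 yaw 123.9 w 0.425
t 10.93 pos [0.5779 0.105  0.2035] F [-3.771  -2.3986 22.0556] T [-0.6245  1.3827  0.0207] q7 1.98 yaw 124.2 w 0.427
```

```bash

python3 -m crank '[{"linear":[-0.001,-0.002,0],"dr":[0,0,0],"hand":-1},{"linear":[-0.001,-0.002,0],"dr":[0,6,0],"hand":-1},{"linear":[-0.001,-0.002,0],"dr":[0,12,0],"hand":-1},{"linear":[-0.001,-0.002,0],"dr":[0,12,0],"hand":-1}]' 80 >/dev/null; python3 s.py; python3 -m crank '[{"linear":[0,0.0,0],"dr":[0,5,0],"hand":-1},{"linear":[0,0.0,0],"dr":[0,10,0],"hand":-1},{"linear":[0,0,0],"dr":[0,10,0],"hand":-1}]' >/dev/null; python3 s.py;python3 - <<'E'
from h import *
s=bot.read_camera("side");t=bot.read_camera("top")
def cr(im,x,y,w,h): return cv2.resize(im[y:y+h,x:x+w],(400,500),interpolation=cv2.INTER_CUBIC)
cv2.imwrite("pics/c5.png",np.hstack([cr(s,270,115,64,80),cr(t,180,240,64,80)]))
E
```

```text
t 11.27 pos [0.5767 0.1039 0.2038] F [-0.6223 -2.2019 10.6621] T [-0.7027  0.2077  0.0097] q7 1.78 yaw 111.8 w 0.417
t 11.52 pos [0.5767 0.1035 0.2037] F [-0.9559 -2.2243 11.6873] T [-0.9258  0.1086  0.1129] q7 1.62 yaw 101.9 w 0.421
```

View pics/c5.png

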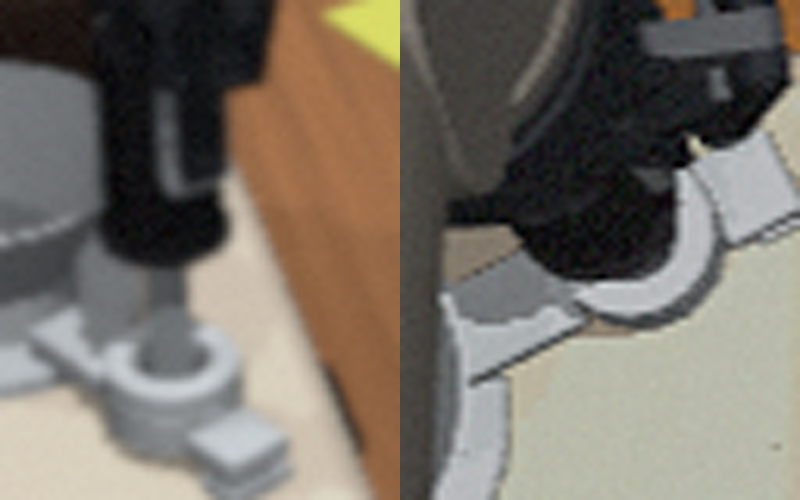

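```bash

python3 -m crank '[{"linear":[0,0,0],"dr":[0,0,0],"hand":0.2},{"linear":[0,0,0],"dr":[0,0,0],"hand":0.2},{"linear":[0,0,0],"dr":[0,0,0],"hand":0.2},{"linear":[0,0,0],"dr":[0,0,0],"hand":0.2}]' 60 >/dev/null; python3 s.py; python3 -m crank '[{"linear":[0,0,0],"dr":[0,0,0],"hand":-1},{"linear":[0,0,0],"dr":[0,0,0],"hand":-1},{"linear":[0,0,0],"dr":[0,0,0],"hand":-1},{"linear":[0,0,0],"dr":[0,0,0],"hand":-1}]' >/dev/null; python3 s.py
```

```text
t 11.95 pos [0.5747 0.1047 0.2015] F [-0.4529  0.8336 -0.6294] T [ 0.0054  0.0218 -0.0161] q7 1.62 yaw 102.1 w 0.603
t 12.28 pos [0.5751 0.1041 0.2019] F [-0.6152 -1.4777  1.3673] T [-0.3836 -0.0009  0.0609] q7 1.62 yaw 102.0 w 0.426
```

```bash

python3 -m crank '[{"linear":[0,0,0],"dr":[0,6,0],"hand":-1},{"linear":[0,0,0],"dr":[0,12,0],"hand":-1},{"linear":[0,0.0003,0],"dr":[0,18,0],"hand":-1},{"linear":[0,0.0003,0],"dr":[0,24,0],"hand":-1},{"linear":[0,0.0005,0],"dr":[0,30,0],"hand":-1},{"linear":[0,0.0006,0],"dr":[0,36,0],"hand":-1},{"linear":[0,0.0007,0],"dr":[0,40,0],"hand":-1},{"linear":[0,0.0007,0],"dr":[0,40,0],"hand":-1}]' >/dev/null; python3 s.py; python3 -m crank '[{"linear":[0,0,0],"dr":[0,6,0],"hand":-1},{"linear":[0,0,0],"dr":[0,12,0],"hand":-1},{"linear":[0,0.0003,0],"dr":[0,18,0],"hand":-1},{"linear":[0,0.0003,0],"dr":[0,24,0],"hand":-1},{"linear":[0,0.0005,0],"dr":[0,30,0],"hand":-1},{"linear":[0,0.0006,0],"dr":[0,36,0],"hand":-1},{"linear":[0,0.0007,0],"dr":[0,40,0],"hand":-1},{"linear":[0,0.0007,0],"dr":[0,40,0],"hand":-1}]' >/dev/null; python3 s.py
```

```text
t 12.95 pos [0.5753 0.1039 0.2013] F [-0.4052 -1.929   0.3714] T [-0.6913 -0.0518  0.0895] q7 0.99 yaw 61.9 w 0.425
t 13.62 pos [0.5755 0.1036 0.2006] F [ 1.0633 -3.5332  0.7168] T [-1.1038 -0.2417  0.0652] q7 0.37 yaw 22.0 w 0.426
```

```bash

python3 -m crank '[{"linear":[0.0015,0,-0.0005],"dr":[0,0,0],"hand":-1},{"linear":[0.0015,0,-0.0005],"dr":[0,0,0],"hand":-1}]' >/dev/null; python3 s.py; python3 -m crank '[{"linear":[0,0,0],"dr":[0,6,0],"hand":-1},{"linear":[0,0,0],"dr":[0,12,0],"hand":-1},{"linear":[0,0.0003,0],"dr":[0,18,0],"hand":-1},{"linear":[0,0.0003,0],"dr":[0,24,0],"hand":-1},{"linear":[0,0.0005,0],"dr":[0,30,0],"hand":-1},{"linear":[0,0.0006,0],"dr":[0,36,0],"hand":-1},{"linear":[0,0.0007,0],"dr":[0,40,0],"hand":-1},{"linear":[0,0.0007,0],"dr":[0,40,0],"hand":-1}]' >/dev/null; python3 s.py
```

```text
t 13.78 pos [0.5755 0.1029 0.2006] F [ 1.1661 -1.5441  0.1732] T [-0.4599 -0.3744  0.0334] q7 0.38 yaw 22.2 w 0.427
t 14.45 pos [0.5754 0.1025 0.1999] F [ 0.3619 -3.4212  1.7475] T [-1.0181 -0.2164  0.06  ] q7 -0.23 yaw -18.0 w 0.419
```

```bash

python3 -m crank '[{"linear":[0.0015,0,0.0005],"dr":[0,0,0],"hand":-1},{"linear":[0.0015,0,0.0005],"dr":[0,0,0],"hand":-1}]' >/dev/null; python3 s.py; python3 -m crank '[{"linear":[0,0,0],"dr":[0,6,0],"hand":-1},{"linear":[0,0,0],"dr":[0,12,0],"hand":-1},{"linear":[0,0.0003,0],"dr":[0,18,0],"hand":-1},{"linear":[0,0.0003,0],"dr":[0,24,0],"hand":-1},{"linear":[0,0.0005,0],"dr":[0,30,0],"hand":-1},{"linear":[0,0.0006,0],"dr":[0,36,0],"hand":-1}]' >/dev/null; python3 s.py;  python3 -m crank '[{"linear":[0,0,0],"dr":[0,6,0],"hand":-1},{"linear":[0,0,0],"dr":[0,12,0],"hand":-1},{"linear":[0,0.0003,0],"dr":[0,16,0],"hand":-1},{"linear":[0,0.0003,0],"dr":[0,16,0],"hand":-1}]' >/dev/null; python3 s.py
```

```text
t 14.62 pos [0.5752 0.1017 0.1999] F [ 1.2614 -0.5559  2.4074] T [-0.3568 -0.1384  0.0404] q7 -0.22 yaw -17.8 w 0.424
t 15.12 pos [0.5749 0.1016 0.1993] F [-1.4072 -1.4455  2.7574] T [-0.5779  0.3995  0.165 ] q7 -0.75 yaw -54.1 w 0.425
t 15.45 pos [0.5748 0.1016 0.199 ] F [-2.153  -0.878   5.7631] T [-0.3923  0.7155  0.0678] q7 -0.97 yaw -70.1 w 0.420
```

```bash

python3 -m crank '[{"linear":[0,0,0],"dr":[0,6,0],"hand":-1},{"linear":[0,0,0],"dr":[0,12,0],"hand":-1},{"linear":[0,0,0],"dr":[0,12,0],"hand":-1}]' >/dev/null; python3 s.py;python3 -m crank '[{"linear":[0,0,0],"dr":[0,6,0],"hand":-1},{"linear":[0,0,0],"dr":[0,12,0],"hand":-1},{"linear":[0,0,0],"dr":[0,12,0],"hand":-1}]' >/dev/null; python3 s.py
```

```text
t 15.70 pos [0.5746 0.1016 0.1988] F [-2.4925 -1.0177  5.883 ] T [-0.3369  0.755   0.0776] q7 -1.14 yaw -82.1 w 0.421
t 15.95 pos [0.5745 0.1016 0.1986] F [-2.7622 -0.844   3.5211] T [-0.194   0.7166  0.0857] q7 -1.31 yaw -94.1 w 0.426
```

```bash

python3 -m crank '[{"linear":[0,0,0],"dr":[0,6,0],"hand":-1},{"linear":[0,0,0],"dr":[0,12,0],"hand":-1},{"linear":[0,0.0002,0],"dr":[0,12,0],"hand":-1}]' >/dev/null; python3 s.py;python3 -m crank '[{"linear":[0,0,0],"dr":[0,6,0],"hand":-1},{"linear":[0,0,0],"dr":[0,12,0],"hand":-1},{"linear":[0,0.0002,0],"dr":[0,12,0],"hand":-1}]' >/dev/null; python3 s.py
```

```text
t 16.20 pos [0.5744 0.1016 0.1984] F [-3.399  -0.3265  6.7717] T [-0.1139  0.9926  0.0025] q7 -1.48 yaw -106.1 w 0.426
t 16.45 pos [0.5744 0.1016 0.1984] F [-4.3751 -0.1837  9.3675] T [-0.0586  1.3074 -0.1138] q7 -1.65 yaw -118.1 w 0.427
```

```bash

python3 -m crank '[{"linear":[0,-0.0005,0],"dr":[0,4,0],"hand":-1},{"linear":[0,-0.0005,0],"dr":[0,8,0],"hand":-1}]' >/dev/null; python3 s.py; python3 -m crank '[{"linear":[0,0,0],"dr":[0,4,0],"hand":-1},{"linear":[0,0,0],"dr":[0,8,0],"hand":-1}]' >/dev/null; python3 s.py;python3 - <<'E'
from h import *
s=bot.read_camera("side");t=bot.read_camera("top")
def cr(im,x,y,w,h): return cv2.resize(im[y:y+h,x:x+w],(400,500),interpolation=cv2.INTER_CUBIC)
cv2.imwrite("pics/c6.png",np.hstack([cr(s,270,115,64,80),cr(t,180,240,64,80)]))
E
```

```text
t 16.62 pos [0.5741 0.1019 0.1985] F [-3.6104 -0.7611  3.4523] T [-0.164   1.0322  0.132 ] q7 -1.76 yaw -125.9 w 0.428
t 16.78 pos [0.5741 0.1021 0.1985] F [-3.2758  1.3299  5.0804] T [ 0.0703  1.064  -0.0046] q7 -1.87 yaw -134.0 w 0.423
```

View pics/c6.png

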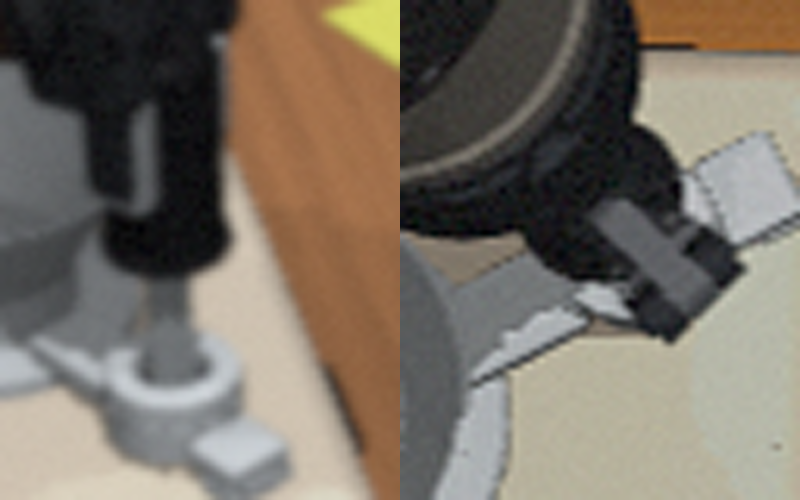

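```bash
python3 - <<'E'
from h import *
a=cv2.imread("pics/side0.png")
b=bot.read_camera("side")
for (x,y,w,h) in((297,174,20,22),(300,178,16,16)):
    T=cv2.resize(a[y:y+h,x:x+w],None,fx=8,fy=8,interpolation=cv2.INTER_CUBIC)
    I=cv2.resize(b[y-6:y+h+8,x-6:x+w+6],None,fx=8,fy=8,interpolation=cv2.INTER_CUBIC)
    r=cv2.matchTemplate(I,T,cv2.TM_CCOEFF_NORMED);_,v,_,l=cv2.minMaxLoc(r);print(v,(l[0]/8-6,l[1]/8-6))
X=[.575,.1,.128]
for d in(1,2,3,3.5,4): print(d,proj("side",[.575,.08,.128-d/1000])-proj("side",[.575,.08,.128]))
E
python3 s.py
```

```text
0.9261959791183472 (0.375, 1.0)
0.9336869716644287 (0.25, 1.25)
1 [0.0202 0.4015]
2 [0.0403 0.8026]
3 [0.0604 1.2031]
3.5 [0.0705 1.4032]
4 [0.0805 1.6032]
t 16.93 pos [0.5742 0.102  0.1985] F [-3.6959  0.43    4.3863] T [ 0.0887  1.1276 -0.0314] q7 -1.87 yaw -133.8 w 0.424
```

```bash

python3 -m crank '[{"linear":[0,0,0],"dr":[0,0,0],"hand":0.4},{"linear":[0,0,0],"dr":[0,0,0],"hand":0.4},{"linear":[0.0007,0,0.0014],"dr":[0,0,0],"hand":0.4},{"linear":[0.0007,0,0.0014],"dr":[0,0,0],"hand":0.4}]' 80 >/dev/null; python3 s.py; python3 -m crank '[{"linear":[0,0,0],"dr":[0,-45,0],"hand":0.4},{"linear":[0,0,0],"dr":[0,-45,0],"hand":0.4},{"linear":[0,0,0],"dr":[0,-45,0],"hand":0.4},{"linear":[0,0,0],"dr":[0,-45,0],"hand":0.4},{"linear":[0,0,0],"dr":[0,-45,0],"hand":0.4},{"linear":[0,0,0],"dr":[0,-45,0],"hand":0.4},{"linear":[0,0,0],"dr":[0,-45,0],"hand":0.4},{"linear":[0,0,0],"dr":[0,-45,0],"hand":0.4}]' >/dev/null; python3 s.py; python3 -m crank '[{"linear":[0,0,0],"dr":[0,0,0],"hand":-1},{"linear":[0,0,0],"dr":[0,0,0],"hand":-1},{"linear":[0,0,0],"dr":[0,0,0],"hand":-1},{"linear":[0,0,0],"dr":[0,0,0],"hand":-1},{"linear":[0,0,0],"dr":[0,0,0],"hand":-1}]' >/dev/null; python3 s.py;
```

```text
t 17.27 pos [0.5737 0.1009 0.1989] F [-0.076  -0.2517 -0.6433] T [-0.0568 -0.0007 -0.0455] q7 -1.87 yaw -134.0 w 0.702
t 17.93 pos [0.5739 0.1009 0.1994] F [-0.4431 -0.1776 -0.1458] T [-0.0335 -0.0127  0.0089] q7 -1.24 yaw -88.9 w 0.698
t 18.35 pos [0.574  0.1011 0.1994] F [-1.2031  1.9468  5.0146] T [0.4642 0.3228 0.0379] q7 -1.24 yaw -89.0 w 0.420
```

```bash

python3 -m crank '[{"linear":[0,0,0],"dr":[0,5,0],"hand":-1},{"linear":[0,0,0],"dr":[0,5,0],"hand":-1}]' >/dev/null; python3 s.py; python3 -m crank '[{"linear":[0,0,0],"dr":[0,5,0],"hand":-1},{"linear":[0,0,0],"dr":[0,5,0],"hand":-1}]' >/dev/null; python3 s.py; python3 -m crank '[{"linear":[0,0,0],"dr":[0,5,0],"hand":-1},{"linear":[0,0,0],"dr":[0,5,0],"hand":-1}]' >/dev/null; python3 s.py; python3 -m crank '[{"linear":[0,0,0],"dr":[0,5,0],"hand":-1},{"linear":[0,0,0],"dr":[0,5,0],"hand":-1}]' >/dev/null; python3 s.py
```

```text
t 18.52 pos [0.5742 0.1009 0.1994] F [-0.3083  1.9881  4.7418] T [0.5219 0.2556 0.0178] q7 -1.31 yaw -94.2 w 0.420
t 18.68 pos [0.5741 0.1011 0.1993] F [-1.4149  2.1794  6.6088] T [ 0.6116  0.2656 -0.0491] q7 -1.38 yaw -99.2 w 0.418
t 18.85 pos [0.574  0.1013 0.1993] F [-0.7512  2.133   6.0869] T [ 0.7365  0.4296 -0.0024] q7 -1.45 yaw -104.2 w 0.421
t 19.02 pos [0.5739 0.1013 0.1993] F [-1.4848  2.973   6.8689] T [0.7443 0.5219 0.067 ] q7 -1.52 yaw -109.2 w 0.420
```

```bash

python3 -m crank '[{"linear":[0,0,0],"dr":[0,5,0],"hand":-1},{"linear":[0,0,0],"dr":[0,5,0],"hand":-1}]' >/dev/null; python3 s.py; python3 -m crank '[{"linear":[0,0,0],"dr":[0,5,0],"hand":-1},{"linear":[0,0,0],"dr":[0,5,0],"hand":-1}]' >/dev/null; python3 s.py; python3 -m crank '[{"linear":[0,0,0],"dr":[0,5,0],"hand":-1},{"linear":[0,0,0],"dr":[0,5,0],"hand":-1}]' >/dev/null; python3 s.py; python3 -m crank '[{"linear":[0,0,0],"dr":[0,5,0],"hand":-1},{"linear":[0,0,0],"dr":[0,5,0],"hand":-1}]' >/dev/null; python3 s.py
```

```text
t 19.18 pos [0.5738 0.1013 0.1993] F [-1.6772  3.1165  5.2561] T [0.7704 0.5389 0.0445] q7 -1.59 yaw -114.2 w 0.419
t 19.35 pos [0.5738 0.1014 0.1993] F [-1.275   1.5581  6.42  ] T [0.8063 0.558  0.019 ] q7 -1.66 yaw -119.2 w 0.421
t 19.52 pos [0.5738 0.1014 0.1993] F [-2.1224  2.1697  6.8059] T [ 0.8429  0.594  -0.05  ] q7 -1.73 yaw -124.2 w 0.421
t 19.68 pos [0.5737 0.1014 0.1993] F [-2.3999  2.2211  7.2172] T [ 0.8841  0.5506 -0.0596] q7 -1.80 yaw -129.2 w 0.417
```

```bash

for k in 1; do python3 -m crank '[{"linear":[0,0,0],"dr":[0,-6,0],"hand":-1},{"linear":[0,0,0],"dr":[0,-6,0],"hand":-1}]' >/dev/null; python3 s.py; python3 -m crank '[{"linear":[0,0,0],"dr":[0,-6,0],"hand":-1},{"linear":[0,0,0],"dr":[0,-6,0],"hand":-1}]' >/dev/null; python3 s.py; python3 -m crank '[{"linear":[0,0,0],"dr":[0,-4,0],"hand":-1},{"linear":[0,0,0],"dr":[0,-4,0],"hand":-1}]' >/dev/null; python3 s.py;  python3 -m crank '[{"linear":[0,0,0],"dr":[0,-4,0],"hand":-1},{"linear":[0,0,0],"dr":[0,-4,0],"hand":-1}]' >/dev/null; python3 s.py; done
python3 - <<'E'
from h import *
a=cv2.imread("pics/side0.png")
for i in range(3):
  b=bot.read_camera("side")
  for (x,y,w,h) in((297,174,20,22),(300,178,16,16),(302,182,16,14)):
    T=cv2.resize(a[y:y+h,x:x+w],None,fx=8,fy=8,interpolation=cv2.INTER_CUBIC)
    I=cv2.resize(b[y-6:y+h+8,x-6:x+w+6],None,fx=8,fy=8,interpolation=cv2.INTER_CUBIC)
    r=cv2.matchTemplate(I,T,cv2.TM_CCOEFF_NORMED);_,v,_,l=cv2.minMaxLoc(r);print(v,(l[0]/8-6,l[1]/8-6))
cv2.imwrite("pics/side7.png",b)
E
```

```text
t 19.85 pos [0.5738 0.1013 0.1995] F [-2.0338  1.7503  6.9973] T [ 0.6138  0.653  -0.074 ] q7 -1.71 yaw -122.7 w 0.422
t 20.02 pos [0.5738 0.1013 0.1995] F [-1.4579  2.3939  6.7784] T [ 0.5483  0.5768 -0.073 ] q7 -1.63 yaw -116.7 w 0.422
t 20.18 pos [0.5739 0.1013 0.1996] F [-0.9652  1.4575  8.0385] T [ 0.5382  0.5739 -0.0633] q7 -1.57 yaw -112.8 w 0.421
t 20.35 pos [0.5739 0.1012 0.1997] F [-1.125   1.8052  7.1591] T [ 0.5331  0.5331 -0.0383] q7 -1.52 yaw -108.8 w 0.415
0.9379926919937134 (0.25, 1.0)
0.9501452445983887 (0.125, 1.125)
0.9225925207138062 (0.125, 1.0)
0.9380010366439819 (0.25, 1.0)
0.9503021240234375 (0.125, 1.125)
0.9229884743690491 (0.125, 1.0)
0.9381420016288757 (0.25, 1.0)
0.9489326477050781 (0.125, 1.125)
0.9214499592781067 (0.125, 1.0)
```

```bash

python3 -m crank '[{"linear":[0,0,0],"dr":[0,6,0],"hand":-1},{"linear":[0,0,0],"dr":[0,6,0],"hand":-1}]' 110 >/dev/null; python3 s.py; python3 -m crank '[{"linear":[0,0,0],"dr":[0,4,0],"hand":-1},{"linear":[0,0,0],"dr":[0,9,0],"hand":-1}]' >/dev/null; python3 s.py; python3 -c "
from h import *
cv2.imwrite('pics/side8.png',bot.read_camera('side'))"; python3 -m crank '[{"linear":[0,0,0],"dr":[0,6,0],"hand":-1},{"linear":[0,0,0],"dr":[0,9,0],"hand":-1},{"linear":[0,0,0],"dr":[0,15,0],"hand":-1}]' >/dev/null; python3 s.py;  python3 - <<'E'
from h import *
b=bot.read_camera("side");cv2.imwrite("pics/side9.png",b)
I=[cv2.imread(f"pics/side{k}.png") for k in(7,8,9)]
cv2.imwrite("pics/c7.png",np.hstack([cv2.resize(i[140:190,280:313],(264,400),interpolation=cv2.INTER_CUBIC) for i in I]))
E
```

```text
t 20.67 pos [0.5739 0.1013 0.1996] F [-1.4178  3.2845  9.0384] T [0.8482 0.7951 0.0357] q7 -1.61 yaw -115.2 w 0.418
t 20.83 pos [0.5737 0.1014 0.1996] F [-2.1317  1.5408  7.4344] T [0.657  0.7087 0.2132] q7 -1.73 yaw -124.1 w 0.414
t 21.13 pos [0.5736 0.1016 0.1994] F [-1.7085  2.9227  6.3666] T [0.7685 0.7216 0.0237] q7 -1.94 yaw -139.1 w 0.411
```

View pics/c7.png

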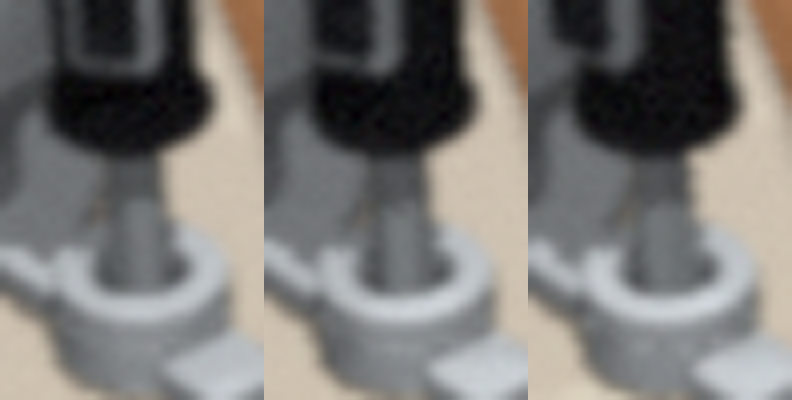

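```bash
python3 - <<'E'
from h import *
def L(k):
    if k[0]=='c': return cv2.imread(f"pics/{k}.png")[:,:400]
    return cv2.resize(cv2.imread(f"pics/{k}.png")[115:195,270:334],(400,500),interpolation=cv2.INTER_CUBIC)
G={k:L(k) for k in("side0","side1","c4","c5","c6","side7","side8","side9")}
ref=G["side1"]
for k,I in G.items():
  out=[]
  for (x,y,w,h) in((185,400,110,90),(200,415,100,75),(110,385,80,70)):
    r=cv2.matchTemplate(I,ref[y:y+h,x:x+w],cv2.TM_CCOEFF_NORMED)[max(0,y-25):y+26,x-15:x+16];_,v,_,l=cv2.minMaxLoc(r)
    out.append((round(float(v),3),(l[0]-15)/6.25,(l[1]-min(25,y))/6.25))
  print(k,out)
E
python3 s.py
```

```text
side0 [(0.587, 0.48, -0.96), (0.755, -0.96, -0.64), (0.437, 2.4, -4.0)]
side1 [(1.0, 0.0, 0.0), (1.0, 0.0, 0.0), (1.0, 0.0, 0.0)]
c4 [(0.612, 0.64, -0.8), (0.785, -0.8, -0.64), (0.399, 2.4, -4.0)]
c5 [(0.6, 0.64, -0.64), (0.775, -0.64, -0.48), (0.295, 2.4, -4.0)]
c6 [(0.588, 1.12, 0.64), (0.735, -0.48, 0.8), (0.705, 2.4, -4.0)]
side7 [(0.533, 0.8, 0.48), (0.694, -0.64, 0.64), (0.704, 2.4, -4.0)]
side8 [(0.582, 1.12, 0.48), (0.733, -0.48, 0.64), (0.701, 2.4, -4.0)]
side9 [(0.585, 1.12, 0.64), (0.733, -0.64, 0.8), (0.698, 2.4, -4.0)]
t 21.18 pos [0.5736 0.1016 0.1993] F [-2.6599  3.2104  9.8007] T [ 0.8354  0.9222 -0.0374] q7 -1.95 yaw -139.5 w 0.414
```

```bash

python3 -m crank '[{"linear":[0,0,0],"dr":[0,0,0],"hand":0.3},{"linear":[0,0,0],"dr":[0,0,0],"hand":0.3},{"linear":[0.001,-0.0015,0],"dr":[0,0,0],"hand":0.3},{"linear":[0.001,-0.0015,0],"dr":[0,-7,0],"hand":0.3},{"linear":[0.001,-0.0015,0],"dr":[0,-45,0],"hand":0.3},{"linear":[0.001,-0.0015,0],"dr":[0,-45,0],"hand":0.3},{"linear":[0.001,-0.0015,0],"dr":[0,-45,0],"hand":0.3},{"linear":[0.001,-0.0015,0],"dr":[0,-45,0],"hand":0.3},{"linear":[0.001,-0.0015,0],"dr":[0,-45,0],"hand":0.3},{"linear":[0.001,-0.0015,0],"dr":[0,-45,0],"hand":0.3}]' >/dev/null; python3 s.py; python3 -m crank '[{"linear":[0,0,0],"dr":[0,0,0],"hand":-1},{"linear":[0,0,0],"dr":[0,0,0],"hand":-1},{"linear":[0,0,0],"dr":[0,0,0],"hand":-1},{"linear":[0,0,0],"dr":[0,0,0],"hand":-1},{"linear":[0,0,0],"dr":[0,0,0],"hand":-1}]' 110 >/dev/null; python3 s.py;
python3 -m crank '[{"linear":[0,0,0],"dr":[0,5,0],"hand":-1}]' >/dev/null; python3 s.py;python3 -m crank '[{"linear":[0,0,0],"dr":[0,5,0],"hand":-1}]' >/dev/null; python3 s.py;python3 -m crank '[{"linear":[0,0,0],"dr":[0,5,0],"hand":-1}]' >/dev/null; python3 s.py;python3 -m crank '[{"linear":[0,0,0],"dr":[0,5,0],"hand":-1}]' >/dev/null; python3 s.py;python3 -m crank '[{"linear":[0,0,0],"dr":[0,5,0],"hand":-1}]' >/dev/null; python3 s.py;python3 -m crank '[{"linear":[0,0,0],"dr":[0,5,0],"hand":-1}]' >/dev/null; python3 s.py;python3 -m crank '[{"linear":[0,0,0],"dr":[0,5,0],"hand":-1}]' >/dev/null; python3 s.py
python3 -c "
from h import *
cv2.imwrite('pics/side10.png',bot.read_camera('side'))"
```

```text
t 22.02 pos [0.5731 0.1013 0.2008] F [-0.3665 -0.0468 -0.414 ] T [ 0.0207 -0.0133 -0.0205] q7 -1.31 yaw -93.6 w 0.647
t 22.43 pos [0.5734 0.1018 0.2011] F [-2.0434  0.4147  5.5673] T [ 0.3135  0.3892 -0.021 ] q7 -1.31 yaw -94.1 w 0.410
t 22.52 pos [0.5732 0.1018 0.2011] F [-1.1475  0.6966  4.166 ] T [ 0.2423  0.3659 -0.0241] q7 -1.38 yaw -99.1 w 0.410
t 22.60 pos [0.5733 0.1018 0.2011] F [0.1265 0.8703 4.8494] T [0.2436 0.3363 0.035 ] q7 -1.45 yaw -104.3 w 0.409
t 22.68 pos [0.5734 0.1018 0.2011] F [-1.021   0.7197  5.0189] T [ 0.2327  0.2419 -0.0054] q7 -1.53 yaw -109.3 w 0.411
t 22.77 pos [0.5734 0.102  0.2011] F [-1.0477  1.5366  5.6252] T [ 0.4691  0.4052 -0.0313] q7 -1.60 yaw -114.3 w 0.406
t 22.85 pos [0.5733 0.1021 0.2011] F [-1.7906  2.1309  5.676 ] T [0.4935 0.5831 0.0068] q7 -1.67 yaw -119.3 w 0.411
t 22.93 pos [0.5733 0.1022 0.2011] F [-2.0686  2.2206  5.8463] T [0.6225 0.5562 0.1596] q7 -1.74 yaw -124.3 w 0.411
t 23.02 pos [0.5733 0.1023 0.2011] F [-2.0429  2.3258  5.1145] T [0.592  0.5896 0.2535] q7 -1.81 yaw -129.3 w 0.412
```

```bash

python3 -m crank '[{"linear":[0,0,0],"dr":[0,5,0],"hand":-1}]' >/dev/null; python3 s.py;python3 -m crank '[{"linear":[0,0,0],"dr":[0,5,0],"hand":-1}]' >/dev/null; python3 s.py;python3 -m crank '[{"linear":[0,0,0],"dr":[0,5,0],"hand":-1}]' >/dev/null; python3 s.py;python3 -m crank '[{"linear":[0,0,0],"dr":[0,5,0],"hand":-1}]' >/dev/null; python3 s.py;python3 -m crank '[{"linear":[0,0,0],"dr":[0,5,0],"hand":-1}]' >/dev/null; python3 s.py;python3 -m crank '[{"linear":[0,0,0],"dr":[0,5,0],"hand":-1}]' >/dev/null; python3 s.py
python3 -c "
from h import *
cv2.imwrite('pics/side11.png',bot.read_camera('side'))"
```

```text
t 23.15 pos [0.5732 0.1024 0.2011] F [-1.5856  1.4891  5.4895] T [0.6066 0.5281 0.3115] q7 -1.87 yaw -134.1 w 0.408
t 23.23 pos [0.5732 0.1025 0.2011] F [-1.4237  2.0011  5.9158] T [0.6986 0.5376 0.2682] q7 -1.95 yaw -139.2 w 0.412
t 23.32 pos [0.5733 0.1026 0.2011] F [-1.0555  2.2553  5.5646] T [0.6949 0.5855 0.1684] q7 -2.02 yaw -144.2 w 0.407
t 23.40 pos [0.5733 0.1026 0.2011] F [-1.5565  2.7059  5.9656] T [0.8381 0.5029 0.1079] q7 -2.10 yaw -149.2 w 0.409
t 23.48 pos [0.5733 0.1027 0.2011] F [-1.2292  2.8233  5.8751] T [0.9389 0.4764 0.0186] q7 -2.18 yaw -154.2 w 0.412
t 23.57 pos [0.5734 0.1027 0.2011] F [-1.86    2.9219  6.602 ] T [ 0.9392  0.4212 -0.0217] q7 -2.26 yaw -159.3 w 0.410
```

```bash
python3 - <<'E'
from h import *
def L(k):
    if k[0]=='c': return cv2.imread(f"pics/{k}.png")[:,:400]
    return cv2.resize(cv2.imread(f"pics/{k}.png")[115:195,270:334],(400,500),interpolation=cv2.INTER_CUBIC)
cv2.imwrite("pics/side12.png",bot.read_camera("side"))
G={k:L(k) for k in("side0","c4","c5","c6","side7","side8","side9","side10","side11","side12")}
for rk,rs in(("side9",((185,390,110,100),(110,395,80,60),(120,370,170,110))),("c5",((185,380,110,100),(110,385,80,60)))):
 ref=G[rk].astype(np.float32)
 for k,I in G.items():
  out=[]
  for (x,y,w,h) in rs:
    a=ref[y:y+h,x:x+w].mean(2);b=I[y:y+h,x:x+w].astype(np.float32).mean(2)
    W=np.eye(2,3,dtype=np.float32)
    try:
        cc,W=cv2.findTransformECC(a,b,W,cv2.MOTION_TRANSLATION,(3,200,1e-6));out.append((round(cc,3),np.round(W[:,2]/6.25,2).tolist()))
    except Exception as e: out.append("x")
  print(rk,k,out)
E
python3 s.py
```

```text
side9 side0 [(0.951, [-0.20000000298023224, -1.4600000381469727]), (0.971, [-0.36000001430511475, -1.559999942779541]), (0.936, [-0.23999999463558197, -1.1699999570846558])]
side9 c4 [(0.953, [-0.23000000417232513, -1.3700000047683716]), (0.983, [-0.3700000047683716, -1.559999942779541]), (0.947, [-0.3199999928474426, -1.1799999475479126])]
side9 c5 [(0.953, [-0.2199999988079071, -1.2799999713897705]), (0.963, [-0.47999998927116394, -1.6200000047683716]), (0.967, [-0.30000001192092896, -1.2300000190734863])]
side9 c6 [(0.999, [0.0, 0.0]), (0.962, [-0.07999999821186066, -0.029999999329447746]), (0.997, [-0.019999999552965164, 0.009999999776482582])]
side9 side7 [(0.965, [-0.05999999865889549, -0.10000000149011612]), (0.987, [0.2800000011920929, -0.10000000149011612]), (0.958, [-0.03999999910593033, -0.07999999821186066])]
side9 side8 [(0.99, [-0.029999999329447746, -0.019999999552965164]), (0.957, [0.25999999046325684, 0.029999999329447746]), (0.984, [-0.05000000074505806, 0.009999999776482582])]
side9 side9 [(1.0, [-0.0, 0.0]), (1.0, [0.0, 0.0]), (1.0, [0.0, 0.0])]
side9 side10 [(0.9
[... 915 characters left out ...]
713897705])]
c5 side8 [(0.962, [0.15000000596046448, 1.340000033378601]), (0.994, [0.27000001072883606, 1.3700000047683716])]
c5 side9 [(0.973, [0.18000000715255737, 1.3700000047683716]), (0.991, [-0.05999999865889549, 1.409999966621399])]
c5 side10 [(0.971, [0.18000000715255737, 1.3700000047683716]), (0.985, [-0.10000000149011612, 1.3700000047683716])]
c5 side11 [(0.971, [0.1899999976158142, 1.3799999952316284]), (0.986, [-0.029999999329447746, 1.409999966621399])]
c5 side12 [(0.969, [0.1899999976158142, 1.3700000047683716]), (0.99, [0.019999999552965164, 1.4299999475479126])]
t 23.67 pos [0.5734 0.1027 0.2011] F [-2.0441  3.0068  6.2849] T [1.0055 0.5213 0.0237] q7 -2.25 yaw -159.2 w 0.410
```

```bash

python3 -m crank '[{"linear":[0.001,0,0],"dr":[0,0,0],"hand":-1},{"linear":[0.001,-0.005,0],"dr":[0,0,0],"hand":-1},{"linear":[0.001,-0.01,0],"dr":[0,0,0],"hand":-1},{"linear":[0.001,-0.02,0],"dr":[0,0,0],"hand":-1},{"linear":[0.001,-0.035,0],"dr":[0,0,0],"hand":-1},{"linear":[0.001,-0.06,0],"dr":[0,0,0],"hand":-1},{"linear":[0.001,-0.09,0],"dr":[0,0,0],"hand":-1},{"linear":[0.001,-0.1,0],"dr":[0,0,0],"hand":-1},{"linear":[0.001,-0.1,0],"dr":[0,0,0],"hand":-1}]' 90 >/dev/null; python3 s.py;
python3 - <<'E'
from h import *
def L(k):
    if k[0]=='c': return cv2.imread(f"pics/{k}.png")[:,:400]
    return cv2.resize(cv2.imread(f"pics/{k}.png")[115:195,270:334],(400,500),interpolation=cv2.INTER_CUBIC)
cv2.imwrite("pics/side13.png",bot.read_camera("side"));bot.read_camera("top")
ref=L("side12").astype(np.float32);I=L("side13").astype(np.float32)
for (x,y,w,h) in ((185,390,110,100),(120,370,170,110)):
    print(cv2.findTransformECC(ref[y:y+h,x:x+w].mean(2),I[y:y+h,x:x+w].mean(2),np.eye(2,3,dtype=np.float32),0,(3,200,1e-6)))
k={}
for n in("key_tip","key_collar","boss_top"):
  for c in("side","top"):
    L_=[r for r in bot.place_of(c,n) if np.hypot(*(np.array(r["xy"])-((295,150) if c=="side" else(210,272))))<60]
    k[n,c]=L_[0]["xy"] if L_ else (0,0);print(n,c,[(r["xy"],r["score"]) for r in L_])
  print(n,tri(k[n,"side"],k[n,"top"]))
go([.511,-.291,.3]);P=bot.get_obs()["eef_pos"]
for dz in(.097,.027): print(proj("side",P-[0,0,dz]),proj("top",P-[0,0,dz]))
E
```

```text
t 24.42 pos [0.5739 0.1015 0.3037] F [ 1.6292 -0.5407 -1.6957] T [-0.0507 -0.0131  0.0334] q7 -2.40 yaw -159.0 w 0.412
(0.9891432820314776, array([[ 1.    ,  0.    , -0.4915],
       [ 0.    ,  1.    ,  0.0969]], dtype=float32))
(0.9543285085286926, array([[ 1.    ,  0.    , -0.2525],
       [ 0.    ,  1.    ,  1.0199]], dtype=float32))
key_tip side [([301.4, 142.3], 0.61), ([294.3, 176.5], 0.35)]
key_tip top [([211.7, 263.4], 0.53)]
key_tip (array([0.5834, 0.0967, 0.1993]), [0.0007210901829512071, 0.0007210901829511945])
key_collar side [([294.6, 106.1], 0.9)]
key_collar top [([196.1, 257.1], 0.57)]
key_collar (array([0.5765, 0.1054, 0.2744]), [0.0004719430116524842, 0.0004719430116523708])
boss_top side [([294.7, 172.2], 0.66)]
boss_top top [([213.3, 276.5], 0.59)]
boss_top (array([0.5723, 0.1074, 0.1237]), [0.002963763223012786, 0.0029637632230126855])
t 24.82 pos [0.5723 0.1025 0.2995] q [-1.194   0.6547  1.4247  1.7533 -0.6663  1.3387 -2.402 ] F [-0.2191 -0.1936 -1.8755] T [0.0052 0.0138 0.0108] w 0.41079939536765014
axes x [-0.3582  0.9336 -0.0003] y [-0.0016 -0.0009 -1.    ] z [-0.9336 -0.3582  0.0018] jaw yaw -159.01037071744452
shift mm [-345.4575   -0.0128  198.1912]
[294.7873 140.2154] [207.2832 269.5662]
[292.9978 107.9837] [198.2053 260.5948]
```

```bash

python3 -m crank '[{"linear":[-0.345,0,0.198],"dr":[0,-73,0],"hand":-1},{"linear":[-0.345,0,0.198],"dr":[0,-73,0],"hand":-1},{"linear":[-0.345,0,0.198],"dr":[0,-73,0],"hand":-1},{"linear":[-0.345,0,0.198],"dr":[0,-73,0],"hand":-1},{"linear":[-0.345,0,0.198],"dr":[0,-73,0],"hand":-1},{"linear":[-0.345,0,0.198],"dr":[0,-73,0],"hand":-1},{"linear":[-0.345,0,0.198],"dr":[0,-73,0],"hand":-1},{"linear":[-0.345,0,0.198],"dr":[0,-73,0],"hand":-1},{"linear":[-0.345,0,0.198],"dr":[0,-73,0],"hand":-1},{"linear":[-0.345,0,0.198],"dr":[0,-73,0],"hand":-1}]' >/dev/null; python3 s.py; python3 -c "
from h import *
go([.511,-.291,.25])"
```

```text
t 25.65 pos [ 0.5088 -0.2959  0.3007] F [-0.9811  0.1756 -1.9625] T [-0.0691  0.0493 -0.0013] q7 -0.75 yaw -87.4 w 0.411
t 25.65 pos [ 0.5088 -0.2959  0.3007] q [-0.3231  0.4059  1.0062  1.7305 -0.3629  1.207  -0.747 ] F [-0.9811  0.1756 -1.9625] T [-0.0691  0.0493 -0.0013] w 0.41092315029804427
axes x [-0.999  -0.0456  0.0005] y [-0.0004 -0.0021 -1.    ] z [ 0.0456 -0.999   0.002 ] jaw yaw -87.38457326108697
shift mm [-2.4214 50.6967 -4.9386]
```

Settle, lower to a tip height about 50 mm above the plate, and look.

```bash

python3 -m crank '[{"linear":[-0.001,0.03,-0.002],"dr":[0,0,0],"hand":-1},{"linear":[-0.001,0.05,-0.002],"dr":[0,0,0],"hand":-1},{"linear":[-0.001,0.05,-0.002],"dr":[0,0,0],"hand":-1},{"linear":[-0.001,0.05,-0.002],"dr":[0,0,0],"hand":-1},{"linear":[-0.001,0.05,-0.002],"dr":[0,0,0],"hand":-1}]' >/dev/null; python3 - <<'E'
from h import *
s=bot.read_camera("side");t=bot.read_camera("top")
for n in("key_tip","key_collar","hole1"):
  for c in("side","top"): print(n,c,[(np.round(r["xy"],1),round(r["score"],2)) for r in bot.place_of(c,n)[:4]])
go([.511,-.291,.25]);P=bot.get_obs()["eef_pos"]
def cr(im,x,y,w,h): return cv2.resize(im[y:y+h,x:x+w],(400,500),interpolation=cv2.INTER_CUBIC)
a=cr(s,270,250,96,120);b=cr(t,410,255,80,100)
for X in(P-[0,0,.097],P-[0,0,.027],np.array([.511,-.29,.08])):
    for im,c,x,y,f in((a,"side",270,250,400/96),(b,"top",410,255,5)):
        q=((proj(c,X)-[x,y]+.5)*f).astype(int);print(c,proj(c,X));cv2.circle(im,tuple(int(v) for v in q),3,(0,0,255),1)
cv2.imwrite("pics/c8.png",np.hstack([a,b]))
E
```

```text
key_tip side [(array([318.6, 427.4]), 0.95), (array([366.6, 428.4]), 0.92)]
key_tip top []
key_collar side [(array([312.9, 281.3]), 0.96), (array([313.2, 403.8]), 0.9), (array([365.4, 405.8]), 0.61)]
key_collar top [(array([437.7, 323.5]), 0.68), (array([371. , 189.6]), 0.64)]
hole1 side [(array([352.7, 333.3]), 0.89), (array([310. , 342.6]), 0.88), (array([269.9, 357.7]), 0.55)]
hole1 top [(array([442.8, 279.8]), 0.88)]
t 26.47 pos [ 0.5127 -0.2885  0.251 ] q [-0.303   0.4527  0.968   1.7922 -0.4131  1.1153 -0.7205] F [ 0.9032 -0.519  -2.0516] T [0.0151 0.0343 0.0187] w 0.40850851812084604
axes x [-0.999  -0.0455 -0.0006] y [ 0.0006 -0.0001 -1.    ] z [ 0.0455 -0.999   0.0001] jaw yaw -87.39388356792034
shift mm [1.7649 0.9531 2.4708]
side [313.3972 313.6645]
top [455.8396 311.9193]
side [312.1732 281.1196]
top [465.4894 306.4086]
side [313.7465 345.0235]
top [447.9363 317.9353]
```

View pics/c8.png

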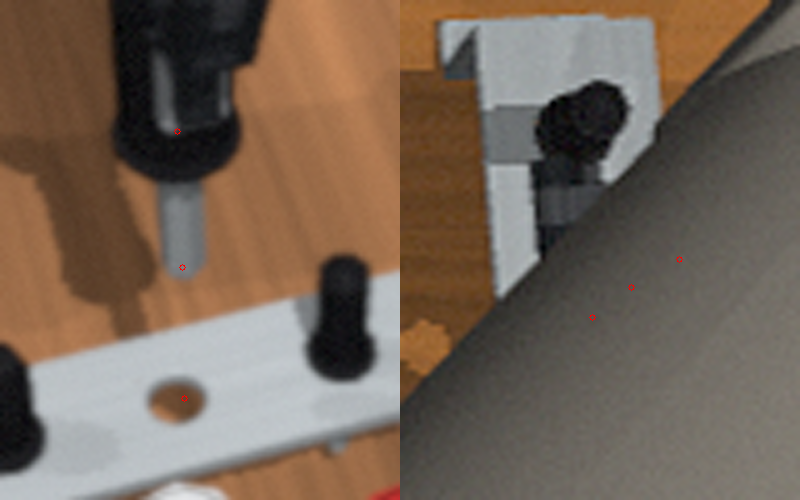

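```bash

python3 -m crank '[{"linear":[0.0036,0.02,0.0023],"dr":[0,0,0],"hand":-1},{"linear":[0.0036,0.05,0.0023],"dr":[0,0,0],"hand":-1},{"linear":[0.0036,0.062,0.0023],"dr":[0,0,0],"hand":-1},{"linear":[0.0036,0.062,0.0023],"dr":[0,0,0],"hand":-1},{"linear":[0.0036,0.062,0.0023],"dr":[0,0,0],"hand":-1}]' >/dev/null; python3 s.py; python3 -m crank '[{"linear":[0,0.01,0],"dr":[0,0,0],"hand":-1},{"linear":[0,0.018,0],"dr":[0,0,0],"hand":-1},{"linear":[0,0.018,0],"dr":[0,0,0],"hand":-1}]' >/dev/null; python3 s.py;python3 -m crank '[{"linear":[0,0.004,0],"dr":[0,0,0],"hand":-1},{"linear":[0,0.004,0],"dr":[0,0,0],"hand":-1}]' >/dev/null; python3 s.py
```

```text
t 26.88 pos [ 0.5089 -0.291   0.1887] F [-0.4015 -0.2913 -1.2666] T [-0.025  -0.038  -0.0426] q7 -0.66 yaw -87.4 w 0.411
t 27.13 pos [ 0.5087 -0.2904  0.1696] F [ 0.7989  1.2217 -2.5997] T [0.0222 0.0331 0.0667] q7 -0.64 yaw -87.4 w 0.413
t 27.30 pos [ 0.5089 -0.2908  0.1662] F [-0.8337  0.1754 -1.4914] T [ 0.0144  0.0168 -0.0349] q7 -0.64 yaw -87.4 w 0.409
```

```bash

python3 -m crank '[{"linear":[0,0.01,0],"dr":[0,0,0],"hand":-1},{"linear":[0,0.02,0],"dr":[0,0,0],"hand":-1},{"linear":[0,0.02,0],"dr":[0,0,0],"hand":-1}]' >/dev/null; python3 s.py;python3 -m crank '[{"linear":[0,0.01,0],"dr":[0,0,0],"hand":-1},{"linear":[0,0.02,0],"dr":[0,0,0],"hand":-1},{"linear":[0,0.02,0],"dr":[0,0,0],"hand":-1}]' >/dev/null; python3 s.py;python3 -m crank '[{"linear":[0,0.008,0],"dr":[0,0,0],"hand":-1},{"linear":[0,0.012,0],"dr":[0,0,0],"hand":-1},{"linear":[0,0.012,0],"dr":[0,0,0],"hand":-1}]' >/dev/null; python3 s.py
```

```text
t 27.55 pos [ 0.508  -0.29    0.1443] F [-0.1919  0.0713 -2.8809] T [ 0.1363  0.0245 -0.0056] q7 -0.62 yaw -87.4 w 0.411
t 27.80 pos [ 0.5079 -0.2901  0.1243] F [ 0.4638 -0.2621 -2.3014] T [ 0.0312  0.0482 -0.0245] q7 -0.60 yaw -87.4 w 0.409
t 28.05 pos [ 0.5085 -0.2906  0.1136] F [-0.1142  0.8015 -2.5563] T [0.0038 0.0828 0.0258] q7 -0.59 yaw -87.4 w 0.407
```

```bash

python3 -m crank '[{"linear":[0,0.003,0],"dr":[0,0,0],"hand":-1},{"linear":[0,0.003,0],"dr":[0,0,0],"hand":-1}]' >/dev/null; python3 s.py;python3 -m crank '[{"linear":[0,0.002,0],"dr":[0,0,0],"hand":-1},{"linear":[0,0.002,0],"dr":[0,0,0],"hand":-1}]' >/dev/null; python3 s.py;python3 -m crank '[{"linear":[0,0.0015,0],"dr":[0,0,0],"hand":-1},{"linear":[0,0.0015,0],"dr":[0,0,0],"hand":-1}]' >/dev/null; python3 s.py
```

```text
t 28.22 pos [ 0.5089 -0.2909  0.1113] F [-0.021   0.7383 -2.2784] T [ 0.0025 -0.0523  0.0058] q7 -0.58 yaw -87.4 w 0.409
t 28.38 pos [ 0.509  -0.2909  0.1095] F [-0.8903  0.497  -1.2577] T [ 0.0539  0.021  -0.0596] q7 -0.58 yaw -87.4 w 0.414
t 28.55 pos [ 0.5092 -0.2911  0.1085] F [-0.1826  0.6766  1.4915] T [ 0.1632  0.095  -0.0143] q7 -0.58 yaw -87.4 w 0.412
```

```bash

python3 -m crank '[{"linear":[0,0,0],"dr":[0,0,0],"hand":0.4},{"linear":[0,0,0],"dr":[0,0,0],"hand":0.4},{"linear":[0,0,0],"dr":[0,0,0],"hand":0.4},{"linear":[0,0,0],"dr":[0,0,0],"hand":0.4}]' 60 >/dev/null; python3 s.py;python3 -m crank '[{"linear":[0,-0.02,0],"dr":[0,0,0],"hand":0.4},{"linear":[0,-0.05,0],"dr":[0,0,0],"hand":0.4},{"linear":[0,-0.09,0],"dr":[0,0,0],"hand":0.4},{"linear":[0,-0.13,0],"dr":[0,0,0],"hand":0.4},{"linear":[0,-0.15,0.0],"dr":[0,0,0],"hand":0.4},{"linear":[0,-0.15,-0.15],"dr":[0,0,0],"hand":0.4},{"linear":[0,-0.15,-0.15],"dr":[0,0,0],"hand":0.4},{"linear":[0,-0.15,-0.15],"dr":[0,0,0],"hand":0.4},{"linear":[0,-0.15,-0.15],"dr":[0,0,0],"hand":0.4},{"linear":[0,-0.15,-0.15],"dr":[0,0,0],"hand":0.4}]' >/dev/null; python3 s.py
python3 - <<'E'
from h import *
s=bot.read_camera("side");t=bot.read_camera("top")
cv2.imwrite("pics/side14.png",s)
def L(im): return cv2.resize(im[115:195,270:334],(400,500),interpolation=cv2.INTER_CUBIC).astype(np.float32).mean(2)
a=L(cv2.imread("pics/side12.png"));b=L(s)
for (x,y,w,h) in ((185,390,110,100),): print(cv2.findTransformECC(a[y:y+h,x:x+w],b[y:y+h,x:x+w],np.eye(2,3,dtype=np.float32),0,(3,200,1e-6)))
for n in("key_grip","key_collar"):
  for c in("side","top"): print(n,c,[(np.round(r["xy"],1),round(r["score"],2)) for r in bot.place_of(c,n)[:3]])
def cr(im,x,y,w,h): return cv2.resize(im[y:y+h,x:x+w],(400,300),interpolation=cv2.INTER_CUBIC)
cv2.imwrite("pics/c9.png",np.vstack([np.hstack([cr(s,240,290,160,120),cr(t,380,255,160,120)]),np.hstack([cr(s,260,145,80,60),cr(t,180,245,80,60)])]))
E
```

```text
t 28.88 pos [ 0.509  -0.2911  0.1081] F [-0.2848  0.4148  0.4591] T [0.0365 0.0032 0.0061] q7 -0.58 yaw -87.4 w 0.698
t 29.72 pos [ 0.5026 -0.1345  0.2573] F [ 0.8027 -0.0172 -0.1257] T [ 0.0208  0.006  -0.0289] q7 -1.04 yaw -86.9 w 0.701
(0.9933519489255002, array([[ 1.    ,  0.    , -0.0857],
       [ 0.    ,  1.    , -0.0541]], dtype=float32))
key_grip side [(array([312.4, 334.3]), 0.93), (array([313.8, 385.9]), 0.66), (array([368.1, 390.6]), 0.62)]
key_grip top [(array([514.5, 284. ]), 0.86), (array([454. , 316.5]), 0.8), (array([507.9, 326.5]), 0.72)]
key_collar side [(array([364.2, 403.8]), 0.94), (array([314.1, 403.3]), 0.9), (array([313.9, 346. ]), 0.62)]
key_collar top [(array([507.7, 288. ]), 0.81), (array([503.2, 328. ]), 0.79), (array([443.3, 318.5]), 0.67)]
```

View pics/c9.png

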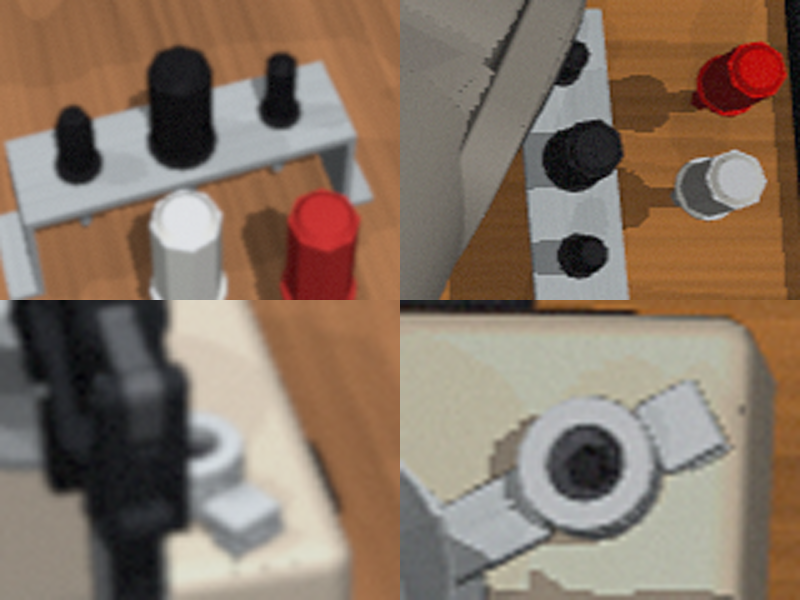

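```bash
python3 -c "
from station import bot
print(bot.hand_in())"
```

```text
the job is handed in; nothing more can be done
None
```

I tightened the clamp screw, put the large hex key back in the stand's middle hole and handed the job in at about 30 s of the 64 s. The hand-in reports no verdict.

**What I did:** I took the key from the middle hole and felt it into the socket until it stood on the socket floor. I turned it clockwise, taking a fresh grip three times. I then set its collar on the plate, released it and backed the arm off.

**Last checks**
- **Screw:** In the side camera, the boss dropped about 1.4 px, which is roughly 3.5 mm or 3.5 rad. It then stayed at the same height to about 0.01 px through more clockwise turning, and also after the key was drawn out. I take that as the hard stop. I could not read the joint itself.
- **Key:** In both cameras it stands upright in the middle hole. The force reading showed contact as the collar met the plate, and the gripper was open and clear afterwards.
- **Other things:** The small key and the screwdriver still look in place, as do the red and white look-alikes. I did not look at the magnifier and the pan again at the end, but the arm never went near them.

**Readings that disagreed**
- **No steady torque at the stop:** The wrist torque peaked at about 0.3 N m, against 0.12 N m for screw friction, then fell back to zero while the gripper kept turning. The key or the grip slipped somewhere, so I judged home from the boss height rather than the torque.
- **Possible tilt of the key:** After withdrawal, the tip detector suggested the key was tilted. A closer side view at the stand showed it upright.

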